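# Right the drying snack boxes and set the high chair tray

### The arm

A 6-joint arm with a two-finger parallel gripper is mounted at the origin on the work surface. World frame = base frame: x ahead of the robot, y to its left, z up, the work surface at z = 0. Lengths are in mm, angles in rad, forces in N, time in s.
With the tool pointing down it reaches from about 300 to 850 mm from the base axis. Payload 5.4 kg.
Tool frame: the origin (TCP) lies midway between the tips of the shut fingers; the grasp point (between the pads) lies 19 mm behind it (arm.tcp_to_grasp is the distance from the TCP to the grasp point, in mm); z points along the fingers, y is the line along which they close (so a half turn about z gives the same grasp; the last joint's range is limited). The gripper opens to 85 mm and grips with 20 to 120 N. Pads are 22 mm wide; open, the fingers measure 114 mm over their backs; the gripper's body (76 mm by 85 mm) begins 54 mm behind the grasp point. The pads swing forward as they close: fully open they stand 13 mm farther back than shut.
Start: joints at [-0.21, 0.158, 1.597, -0, 1.386, -0.21], TCP at [574.984, -0.018, 231.299] pointing down, gripper open.
Joint ranges: [-2.91, 2.91], [-0.94, 2.29], [0.18, 2.7], [-1.29, 4.43], [0.17, 2.64], [-3, 3]. Speed limits (rad/s): [2.57, 2.57, 3.14, 3.14, 3.14, 3.14].

### API

Orientations are given as a 3x3 rotation matrix whose columns are the frame's x, y, z axes.
In Python, from workcell import arm gives the robot as it stands.
- The arm moves only by the tool apply_moves, never from a script. Its arguments are lists of equal length, an entry for each row: "delta_pos": the shift along the world's x, y, z in units of 300 mm (1.0 is 300 mm), a list of three; "angular": the turn, a rotation vector about the world's x, y, z in units of 90 degrees (1.0 is 90 degrees), a list of three. In form: {"delta_pos": [[dx, dy, dz], ...], "angular": [[rx, ry, rz], ...]}. A call has 1 to 20 rows; each row shifts and turns the commanded pose from where the row before left it; what a row does not reach is not made up. A row lasts 1/8 s, in which the tool goes at most 62.5 mm and 10.7 degrees, less where a joint would pass 70% of its speed; a pose out of reach is approached as far as the arm can. A call with a number of a shift or a turn outside -1 to 1 is refused whole. A call with a gripper value outside its range is refused whole. "gripper" is the closure, from -1 (fully open) to 1 (shut), set as the call begins (left out, the last holds). The fingers move at their own pace and stop on an object; the grip force is fixed at half the most. Time passes only in rows, so rows that do not move let the fingers close. It gives the time, the measured TCP pose, the force, the opening and the grip force at its end, in the units of the state.
- arm.get_state(): the state, without advancing time (a new reading comes with each control period).
- arm.camera(name): name is "scene" or "side" or "wrist"; returns the picture (480x640x3 uint8, red, green, blue); there is no depth.
- arm.calibration(name): a dict with "vertical_fov" (degrees; the focal length in pixels is half the picture's height over the tangent of half this angle, whatever the lens; pixels are square), "cx", "cy" (the principal point, pixels), "R" (3x3) and "t" (3): a world point X has camera coordinates R X + t. Camera axes: x right, y down, z forward; pixel columns grow to the right and rows downward; lengths in mm; the calibration is good to about 2 mm. The wrist camera is an equidistant fisheye: a pixel r from the principal point sees the ray r / f radians off the axis. A picture is of the moment at which its call begins: read the wrist's pose just before it. calibration takes no time and is no camera call; for the wrist camera it gives the pose at the moment of the call.
- arm.hand_in(): hands the job in; it is judged then, once.
Trained networks look in the newest picture that a camera, given by its name, has taken for a name from the list of things; names that differ only in an ending like _2 or _b are one class to them, and where a whole thing is asked for, a point or a joint stands for the part that bears it (a point fixed in the world has none). Each returns a list of dicts, best first, with "p" (0 to 1); they miss things now and then, are a little off and sometimes report something else, mostly with a low value. They report only what shows in the picture. A call takes as long as a camera call. They do not tell look-alikes from the thing itself.
- arm.spot_in(camera, query): "rect" ([centre column, centre row, width, height] in pixels, round what is visible of it).
The state is a dict: "time": time; "qpos": joint angles; "qd": joint speeds; "joint_torque": joint torques, N m; "position": TCP position; "orientation": TCP orientation; "ft_force": force on the tool from outside, world axes, zero at the start; "torque": the same for the moment, N m; "finger_gap": finger opening in mm; "grip_force": force on a finger pad.
Only numpy, scipy, OpenCV 4.12 (cv2) and the standard library are available. Lean on these libraries where they do the work, as an engineer would, in place of code of your own. Each camera call takes 0.05 s, during which the arm holds its last target. There are 200 camera calls.

### The job

Three or four blue snack boxes were left upside down to dry on the lazy Susan, together with the steel sippy cup. Turn every box over and lay it on the floor of the white high chair tray, white lid on top, and stand the cup upright on the tray's grey round cup spot, leaving the bowl, the spoons and the glass jar where they are. The boxes and the cup dent easily, so handle them gently: set them down rather than drop them from a height, and never press on one with a finger harder than 45 N.

Things in the scene. Friction and masses are not known exactly. Their poses are not given: they have to be found in the camera images.
- box1: Closed blue snack box, 96 mm (x) by 60 mm (y) by 34 mm (z), 130 g; origin at its centre. Its hinged white lid with a yellow panel fills the -z face, an orange spring clip (1 mm proud) is on the -x end; the +z face is its blue base with black feet. It starts lid down (z axis up); right way up means z axis DOWN. It can stand on a 60 x 34 end. Absent in some runs.
- box2: Closed blue snack box, 96 mm (x) by 60 mm (y) by 34 mm (z), 130 g; origin at its centre. Its hinged white lid with a yellow panel fills the -z face, an orange spring clip (1 mm proud) is on the -x end; the +z face is its blue base with black feet. It starts lid down (z axis up); right way up means z axis DOWN. It can stand on a 60 x 34 end. Absent in some runs.
- box3: Closed blue snack box, 96 mm (x) by 60 mm (y) by 34 mm (z), 130 g; origin at its centre. Its hinged white lid with a yellow panel fills the -z face, an orange spring clip (1 mm proud) is on the -x end; the +z face is its blue base with black feet. It starts lid down (z axis up); right way up means z axis DOWN. It can stand on a 60 x 34 end. Absent in some runs.
- box4: Closed blue snack box, 96 mm (x) by 60 mm (y) by 34 mm (z), 130 g; origin at its centre. Its hinged white lid with a yellow panel fills the -z face, an orange spring clip (1 mm proud) is on the -x end; the +z face is its blue base with black feet. It starts lid down (z axis up); right way up means z axis DOWN. It can stand on a 60 x 34 end. Absent in some runs.
- cup: Stainless steel sippy cup, 58 mm across, 110 mm tall with its green lid (59 mm across, 85 to 98 mm up) and spout on top; origin at the centre of its underside, z up. Starts about the middle of the lazy Susan.
- susan_base: Foot of the bamboo lazy Susan; origin on the table on the turning axis. The round disc on it is 330 mm across, its top 40 mm above the table, flat with no rim, and turns freely.
- susan (a joint): Angle of the lazy Susan's disc, rad, counterclockwise from above. No motor or brake.
- tray: White moulded high chair tray, fixed, 300 mm (x) by 400 mm (y), origin at the centre of its underside; its floor is 10 mm up, a rim 9 mm wide around it is 22 mm high. Its near part (x from -130 to 0 mm) is empty.
- cup_spot (a point): Centre of the grey round cup spot, 84 mm across, flush with the tray's floor.
- bowl: Green silicone suction bowl stuck to the tray, 110 mm across, 45 mm high; origin at the centre of its underside. Leave alone.
- spoon1: Bamboo spoon, 130 mm long along x, lying on the tray. Leave alone.
- spoon2: Second bamboo spoon, like the first. Leave alone.
- puree: Amber glass jar with a green cap, 64 mm across, 90 mm tall, beyond the gap between lazy Susan and tray; origin at the centre of its underside. Leave alone.
There are look-alikes about, which are no part of the job. What is shaped like the box2 but brown or red is not meant.

How it is judged:
By the outcome, as a careful person would: the job done as asked, in the order asked, and still so for the second after the job is handed in, with the robot touching nothing.
Of box1, box2, box3, box4 only 3 to 4 are there at a start; the rules pass over those that are not, and their reading is None.
At some moment in a run one of box1, box2, box3, box4 may be knocked a few centimetres aside while the robot is not near it.
It also fails if it takes over 210 s, if anything falls off the work surface, if the arm or the gripper's body presses on something with over 40 N, if the wrist force passes 120 N, or if a joint passes its speed limit or range.

## Working session

There is one attempt and no reset: what is moved stays moved. The work goes in short steps, Python scripts to look and compute and a tool call to move; the robot and the scene stay as the last step left them, time stands still between calls to the robot, and variables do not carry over. Pictures are saved under pics/ and viewed, at most 14 in all, crops included, and the job is handed in when it is done.

Besides the shell and the picture viewer there is one more tool, called after ">>>" by a JSON object that holds its "name" and its "arguments", one argument or row to a line. apply_moves: Moves the arm, as the interface text tells. Its arguments: {"type":"object","properties":{"delta_pos":{"type":"array","items":{"type":"array","items":{"type":"number"}}},"angular":{"type":"array","items":{"type":"array","items":{"type":"number"}}},"gripper":{"type":"number"}},"required":["delta_pos","angular"]}

```bash
ls; mkdir -p pics; python3 - <<'E'
from workcell import arm
import cv2
for c in ["scene","side","wrist"]:
    im=arm.camera(c); cv2.imwrite(f"pics/{c}0.png",im[:,:,::-1])
    k=arm.calibration(c); print(c,k)
    for q in ["box1","cup","susan_base","tray","cup_spot","bowl","puree","spoon1"]:
        try: print(q,[(round(d["p"],2),[int(v) for v in d["rect"]]) for d in arm.spot_in(c,q)])
        except Exception as e: print(q,e)
print(arm.get_state())
E
```

```text
pics
scene {'vertical_fov': 56.00158670676665, 'cx': 316.73351719435897, 'cy': 243.26665346229697, 'R': array([[ 0.06309749,  0.99794616,  0.01105335],
       [ 0.82450603, -0.04588453, -0.56398973],
       [-0.5623242 ,  0.04469989, -0.82570782]]), 't': array([-135.15436792, -315.78296936, 1733.72689687])}
box1 [(0.9, [364, 300, 26, 35]), (0.88, [336, 264, 35, 31]), (0.7, [457, 224, 20, 32]), (0.64, [373, 245, 31, 20]), (0.6, [363, 195, 29, 28]), (0.3, [369, 269, 24, 34])]
cup [(0.69, [368, 266, 20, 31]), (0.22, [139, 312, 38, 33])]
susan_base [(0.82, [370, 274, 102, 95]), (0.23, [140, 312, 36, 34])]
tray [(0.77, [185, 293, 146, 92])]
cup_spot [(0.62, [186, 294, 143, 89]), (0.55, [368, 265, 22, 34])]
bowl [(0.82, [139, 311, 37, 32])]
puree [(0.61, [292, 324, 20, 27])]
spoon1 [(0.75, [200, 311, 16, 36]), (0.61, [181, 310, 13, 39])]
side {'vertical_fov': 44.67866365820022, 'cx': 325.03300562533127, 'cy': 237.26777168596834, 'R': array([[ 0.99374536, -0.11106297, -0.01162653],
       [-0.0907967 , -0.74299408, -0.66311066],
       [ 0.06500859,  0.6600188 , -0.74843107]]), 't': array([
[... 1323 characters left out ...]
-01]), 'qd': array([ 4.88598265e-04,  3.01897232e-04, -5.39125851e-04, -1.17977602e-03,
        1.92942864e-05, -3.50184199e-04]), 'joint_torque': array([-5.15660413e-04, -3.96005201e+01, -3.31697452e+01, -2.62442109e-04,
        7.06255232e-04, -1.56843413e-06]), 'position': array([ 5.74995942e+02, -2.70834692e-02,  2.31294825e+02]), 'orientation': array([[ 1.46171508e-05,  1.00000000e+00,  1.74674793e-05],
       [ 1.00000000e+00, -1.46169351e-05, -1.23472980e-05],
       [-1.23470427e-05,  1.74676597e-05, -1.00000000e+00]]), 'ft_force': array([0.0802397 , 0.96299653, 0.38330204]), 'torque': array([ 0.02269051,  0.00603979, -0.0488453 ]), 'grip_force': 0.0, 'finger_gap': 85.30020212444263}
```

```bash
python3 - <<'E'
import cv2
s=cv2.imread("pics/scene0.png")[170:350,80:500]; cv2.imwrite("pics/s0c.png",cv2.resize(s,(798,342),interpolation=cv2.INTER_CUBIC))
s=cv2.imread("pics/side0.png")[100:300,200:460]; cv2.imwrite("pics/d0c.png",cv2.resize(s,(780,600),interpolation=cv2.INTER_CUBIC))
E
```

```text
(no output)
```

View pics/s0c.png

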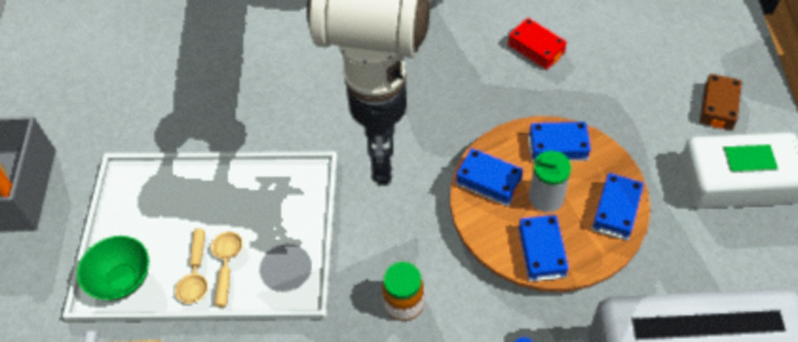

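View pics/d0c.png

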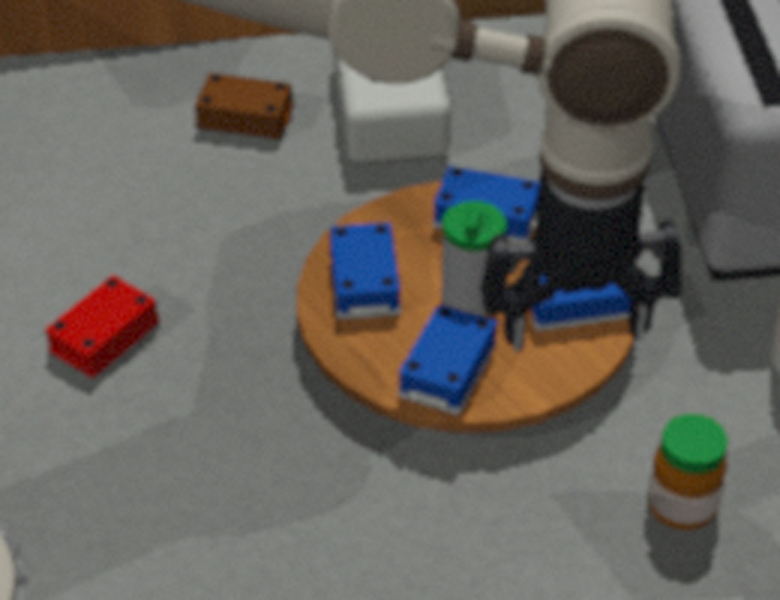

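The scene crop shows four blue boxes on the Susan, at full-picture pixels (336,263), (373,245), (405,277) and (366,300). The cup is at (368,266), the jar at (292,324), and the cup spot at (230,311). The look-alikes are a red box at (363,193), a brown box at (459,223) and another blue-tipped thing at (354,349). The side view agrees.

```bash
cat > h.py <<'E'
import numpy as np, cv2
from scipy.optimize import minimize, least_squares
from scipy.spatial.transform import Rotation as Rn
from workcell import arm
def cal(c):
    k=arm.calibration(c); k["f"]=240/np.tan(np.radians(k["vertical_fov"]/2)); k["fish"]=c=="wrist"; return k
def proj(k,X):
    P=np.atleast_2d(X)@k["R"].T+k["t"]
    if k["fish"]:
        r=np.hypot(P[:,0],P[:,1]); s=np.arctan2(r,P[:,2])*k["f"]/np.maximum(r,1e-9)
    else: s=k["f"]/P[:,2]
    return np.c_[P[:,0]*s+k["cx"],P[:,1]*s+k["cy"]]
def ray(k,uv):
    d=np.array([uv[0]-k["cx"],uv[1]-k["cy"]])/k["f"]
    if k["fish"]:
        th=np.hypot(*d); v=np.r_[d*np.sinc(th/np.pi),np.cos(th)]
    else: v=np.r_[d,1]
    return -k["R"].T@k["t"], k["R"].T@v
def onz(k,uv,z):
    C,v=ray(k,uv); return (C+v*(z-C[2])/v[2])
def tri(obs):
    A=np.zeros((3,3));b=np.zeros(3)
    for k,uv in obs:
        C,v=ray(k,uv); v=v/np.linalg.norm(v); M=np.eye(3)-np.outer(v,v); A+=M;b+=M@C
    return np.linalg.solve(A,b)
def snap(c,name=None):
    k=cal(c); im=arm.camera(c)[:,:,::-1].copy()
    if name: cv2.imwrite(f"pics/{name}.png",im)
    return k,im
def blue(im):
    h=cv2.cvtColor(im,cv2.COLOR_BGR2HSV)
    return cv2.inRange(h,(100,120,40),(130,255,255))
def blobs(im,amin=200):
    n,l,s,c=cv2.connectedComponentsWithStats(cv2.morphologyEx(blue(im),cv2.MORPH_CLOSE,np.ones((5,5))))
    return [((l==i).astype(np.uint8),c[i],s[i,4]) for i in range(1,n) if s[i,4]>amin]
def corners(p,z0,z1,hx=48,hy=30):
    c,s=np.cos(p[2]),np.sin(p[2])
    return np.array([[p[0]+a*hx*c-b*hy*s,p[1]+a*hx*s+b*hy*c,z] for z in(z0,z1) for a in(-1,1) for b in(-1,1)])
def fit(views,z0,z1,p0,yaws=np.arange(0,np.pi,np.pi/6),free=False):
    """views [(k,mask)]; returns x,y,yaw(,z shift) by silhouette IoU"""
    def cost(p):
        dz=p[3] if len(p)>3 else 0; t=0
        for k,m in views:
            S=4; u0=np.array(np.nonzero(m)); r0,c0=np.maximum(u0.min(1)-30,0); r1,c1=u0.max(1)+30
            q=cv2.convexHull((((proj(k,corners(p,z0+dz,z1+dz))-[c0,r0])+.5)*S).astype(np.float32)).astype(np.int32)
            mm=cv2.resize(m[r0:r1,c0:c1],None,fx=S,fy=S,interpolation=cv2.INTER_LINEAR)
            a=np.zeros_like(mm); cv2.fillConvexPoly(a,q,1)
            t+=1-(a&mm).sum()/max((a|mm).sum(),1)
        return t/len(views)
    best=min(([p0[0],p0[1],y] for y in yaws),key=cost)
    if free: best=best+[0]
    d=np.array([12,12,.3,10])[:len(best)]
    for _ in range(2):
        sx=np.vstack([best]+[np.array(best)+np.eye(len(best))[i]*d[i] for i in range(len(best))])
        r=minimize(cost,best,method="Nelder-Mead",options=dict(initial_simplex=sx,xatol=.05,fatol=1e-4,maxiter=250)); best=r.x; d=d/2
    return np.round(best,2),round(r.fun,3)
E
python3 - <<'E'
from h import *
ks,kd=cal("scene"),cal("side")
S,D=cv2.imread("pics/scene0.png"),cv2.imread("pics/side0.png")
bs,bd=blobs(S,150),blobs(D,150)
print([(c.round(),a) for m,c,a in bs]);print([(c.round(),a) for m,c,a in bd])
for m,c,a in bs:
    p=onz(ks,c,68)
    if p[1]<100: continue
    d=min(bd,key=lambda b:np.hypot(*(onz(kd,b[1],68)-p)[:2])); far=np.hypot(*(onz(kd,d[1],68)-p)[:2])
    v=[(ks,m)]+([(kd,d[0])] if far<15 and d[2]>500 else [])
    print(c.round(),len(v),far.round(),fit(v,50,74,p,free=len(v)>1))
# tray
for uv in [(135,252),(257,251),(114,337),(252,337)]: print("rimtop?",onz(ks,uv,22).round())
print("spot",onz(ks,(80+286/1.9,170+268/1.9),10).round(),"cup lid",tri([(ks,(80+551/1.9,170+166/1.9)),(kd,(200+475/3,100+222/3))]).round())
print("susan",onz(ks,(80+550/1.9,170+203/1.9),40).round(), "puree", tri([(ks,(80+403/1.9,170+280/1.9)),(kd,(200+693/3,100+440/3))]).round())
for u in [(450,200),(650,200),(550,117),(550,290)]: print(onz(ks,(80+u[0]/1.9,170+u[1]/1.9),40).round())
E
```

```text
[(array([89.,  5.]), np.int32(270)), (array([375., 243.]), np.int32(487)), (array([ 64., 255.]), np.int32(206)), (array([337., 262.]), np.int32(599)), (array([405., 277.]), np.int32(572)), (array([366., 300.]), np.int32(636)), (array([221., 372.]), np.int32(1071))]
[(array([364., 165.]), np.int32(425)), (array([321., 188.]), np.int32(541)), (array([393., 200.]), np.int32(331)), (array([349., 218.]), np.int32(655)), (array([504., 315.]), np.int32(1352))]
[375. 243.] 2 9.0 (array([440.35, 291.41,   1.5 ,  -1.65]), np.float64(0.184))
[337. 262.] 2 8.0 (array([505.93, 166.48,   1.1 ,   0.68]), np.float64(0.129))
[405. 277.] 1 1.0 (array([571.1 , 368.67,   2.72]), np.float64(0.109))
[366. 300.] 1 26.0 (array([6.3847e+02, 2.3777e+02, 7.0000e-02]), np.float64(0.121))
rimtop? [ 406. -482.   22.]
rimtop? [424. -87.  22.]
rimtop? [ 698. -494.   22.]
rimtop? [721. -98.  22.]
spot [ 629. -166.   10.] cup lid [541. 257. 136.]
susan [552. 264.  40.] puree [695.  21.  83.]
[537. 101.  40.]
[555. 429.  40.]
[379. 287.  40.]
[705. 244.  40.]
```

>>> {"name": "apply_moves", "arguments": {
  "delta_pos": [
    [-0.02,0.15,0.02],
    [-0.02,0.15,0.02],
    [-0.02,0.15,0.02],
    [-0.02,0.15,0.02],
    [-0.02,0.15,0.02],
    [-0.02,0.15,0.02],
    [0,0,0],
    [0,0,0]
  ],
  "angular": [
    [0,0,0],
    [0,0,0],
    [0,0,0],
    [0,0,0],
    [0,0,0],
    [0,0,0],
    [0,0,0],
    [0,0,0]
  ],
  "gripper": -0.75
}}

```text
time: 2.35
position: [539.0, 269.5, 267.1]
orientation: [[-0.0, 1.0, -0.0], [1.0, 0.0, -0.001], [-0.001, -0.0, -1.0]]
ft_force: [-0.5, -0.1, 0.1]
finger_gap: 74.8
grip_force: 0.0
```

```bash
cat >> h.py <<'E'
def st():
    s=arm.get_state(); print("t",round(s["time"],2),"p",s["position"].round(1),"q",s["qpos"].round(2),"F",s["ft_force"].round(1),"gap",round(s["finger_gap"],1),"grip",round(s["grip_force"],1)); print(s["orientation"].round(3).tolist()); return s
def boxes(name=None,amin=1500,z0=50,z1=74):
    k,im=snap("wrist",name); out=[]
    for m,c,a in blobs(im,amin):
        y,x=np.nonzero(m)
        edge= x.min()<3 or y.min()<3 or x.max()>636 or y.max()>476
        p=onz(k,c,z1-6); r=fit([(k,m)],z0,z1,p); out.append(r[0]); print("box",c.round(),a,"edge" if edge else "",r)
    return k,im
E
python3 - <<'E'
from h import *
st(); k,im=boxes("w1")
E
```

```text
t 2.35 p [539.  269.5 267.1] q [ 0.26  0.21  1.47 -0.    1.46  0.26] F [-0.5 -0.1  0.1] gap 74.8 grip 0.0
[[-0.0, 1.0, -0.0], [1.0, 0.0, -0.001], [-0.001, -0.0, -1.0]]
box [355. 103.] 6160  (array([571.47, 366.37,   2.74]), np.float64(0.122))
box [220. 187.] 5732  (array([441.01, 290.12,   1.54]), np.float64(0.13))
box [418. 238.] 5418  (array([6.3864e+02, 2.3784e+02, 6.0000e-02]), np.float64(0.124))
box [286. 305.] 4284  (array([501.26, 160.6 ,   1.09]), np.float64(0.198))
```

View pics/w1.png

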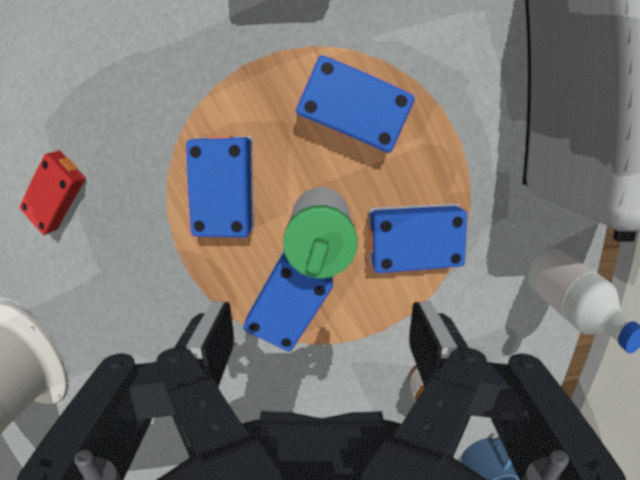

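Four blue boxes sit around the cup, at pixels (355,103), (220,187), (418,238) and (288,300). The red one at (52,192) is the look-alike. I'll start with the box at (220,187).

>>> {"name": "apply_moves", "arguments": {
  "delta_pos": [
    [-0.054,0.049,-0.06],
    [-0.054,0.049,-0.07],
    [-0.054,0.049,-0.07],
    [-0.055,0.049,-0.08],
    [-0.055,0.048,-0.08],
    [-0.055,0.048,-0.08],
    [0,0,0],
    [0,0,0]
  ],
  "angular": [
    [-0.09,0,-0.01],
    [-0.09,0,-0.01],
    [-0.08,0,0],
    [-0.08,0,0],
    [-0.08,0,0],
    [-0.08,0,0],
    [0,0,0],
    [0,0,0]
  ]
}}

```text
time: 3.4
position: [442.2, 356.8, 136.3]
orientation: [[0.033, 0.999, -0.004], [0.708, -0.026, -0.706], [-0.706, 0.02, -0.708]]
ft_force: [0.7, -0.5, 0.3]
finger_gap: 74.4
grip_force: 0.0
```

```bash
python3 - <<'E'
from h import *
st()
E
```

```text
t 3.4 p [442.2 356.8 136.3] q [ 0.75  0.71  1.25 -0.55  1.75  0.84] F [ 0.7 -0.5  0.3] gap 74.4 grip 0.0
[[0.033, 0.999, -0.004], [0.708, -0.026, -0.706], [-0.706, 0.02, -0.708]]
```

>>> {"name": "apply_moves", "arguments": {
  "delta_pos": [
    [-0.004,-0.057,-0.059],
    [0,-0.057,-0.059],
    [0,-0.057,-0.059],
    [0,-0.057,-0.059],
    [0,-0.055,-0.058],
    [0,0,0],
    [0,0,0]
  ],
  "angular": [
    [0,0,0],
    [0,0,0],
    [0,0,0],
    [0,0,0],
    [0,0,0],
    [0,0,0],
    [0,0,0]
  ]
}}

```text
time: 4.28
position: [441.4, 273.2, 49.4]
orientation: [[0.034, 0.999, -0.003], [0.709, -0.026, -0.705], [-0.705, 0.022, -0.709]]
ft_force: [-1.3, 0.0, 0.6]
finger_gap: 74.3
grip_force: 0.0
```

>>> {"name": "apply_moves", "arguments": {
  "delta_pos": [
    [0,0,0],
    [0,0,0],
    [0,0,0],
    [0,0,0]
  ],
  "angular": [
    [0,0,0],
    [0,0,0],
    [0,0,0],
    [0,0,0]
  ],
  "gripper": -0.42
}}

```text
time: 4.78
position: [439.8, 272.8, 47.2]
orientation: [[0.031, 1.0, -0.004], [0.707, -0.025, -0.707], [-0.707, 0.019, -0.707]]
ft_force: [0.9, -0.2, 0.5]
finger_gap: 60.6
grip_force: 0.6
```

>>> {"name": "apply_moves", "arguments": {
  "delta_pos": [
    [0,0,0],
    [0,0,0]
  ],
  "angular": [
    [0,0,0],
    [0,0,0]
  ],
  "gripper": -0.44
}}

```text
time: 5.03
position: [439.4, 272.6, 46.9]
orientation: [[0.031, 1.0, -0.005], [0.707, -0.025, -0.707], [-0.707, 0.018, -0.707]]
ft_force: [0.8, 0.1, 0.1]
finger_gap: 61.6
grip_force: 0.0
```

```bash
python3 - <<'E'
from h import *
st(); snap("wrist","g1")
s=snap("side")[1][100:300,200:460]; cv2.imwrite("pics/g1s.png",cv2.resize(s,(780,600)))
E
```

```text
t 5.03 p [439.4 272.6  46.9] q [ 0.65  0.69  1.48 -0.59  1.53  0.89] F [0.8 0.1 0.1] gap 61.6 grip 0.0
[[0.031, 1.0, -0.005], [0.707, -0.025, -0.707], [-0.707, 0.018, -0.707]]
```

View pics/g1.png

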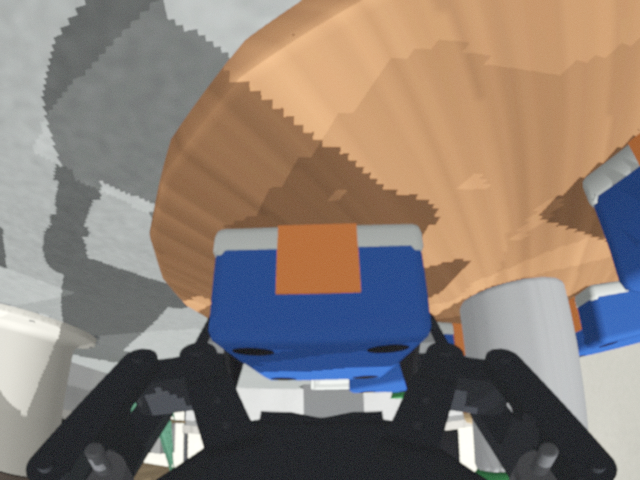

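The box sits squarely between the fingers, with the clip end at (318,258). I'll close further in small steps.

>>> {"name": "apply_moves", "arguments": {
  "delta_pos": [
    [0,0,0],
    [0,0,0]
  ],
  "angular": [
    [0,0,0],
    [0,0,0]
  ],
  "gripper": -0.46
}}

```text
time: 5.38
position: [439.7, 272.7, 47.1]
orientation: [[0.031, 1.0, -0.004], [0.707, -0.025, -0.707], [-0.707, 0.019, -0.707]]
ft_force: [0.5, 0.5, 0.7]
finger_gap: 62.4
grip_force: 0.0
```

>>> {"name": "apply_moves", "arguments": {
  "delta_pos": [
    [0,0,0],
    [0,0,0]
  ],
  "angular": [
    [0,0,0],
    [0,0,0]
  ],
  "gripper": -0.5
}}

```text
time: 5.62
position: [439.7, 272.7, 47.1]
orientation: [[0.031, 1.0, -0.004], [0.707, -0.025, -0.707], [-0.707, 0.019, -0.707]]
ft_force: [0.9, -0.6, -0.4]
finger_gap: 64.0
grip_force: 0.0
```

>>> {"name": "apply_moves", "arguments": {
  "delta_pos": [
    [0,0,0],
    [0,0,0]
  ],
  "angular": [
    [0,0,0],
    [0,0,0]
  ],
  "gripper": -0.44
}}

```text
time: 5.88
position: [439.7, 272.7, 47.1]
orientation: [[0.031, 1.0, -0.004], [0.707, -0.025, -0.707], [-0.707, 0.019, -0.707]]
ft_force: [-0.2, 0.0, -0.3]
finger_gap: 61.4
grip_force: 0.0
```

>>> {"name": "apply_moves", "arguments": {
  "delta_pos": [
    [0,0,0],
    [0,0,0]
  ],
  "angular": [
    [0,0,0],
    [0,0,0]
  ],
  "gripper": -0.4
}}

```text
time: 6.12
position: [439.7, 272.7, 47.3]
orientation: [[0.031, 1.0, -0.004], [0.707, -0.025, -0.707], [-0.707, 0.019, -0.707]]
ft_force: [-0.1, 0.5, 0.5]
finger_gap: 60.3
grip_force: 18.3
```

>>> {"name": "apply_moves", "arguments": {
  "delta_pos": [
    [0,0,0],
    [0,0,0]
  ],
  "angular": [
    [0,0,0],
    [0,0,0]
  ],
  "gripper": -0.38
}}

```text
time: 6.38
position: [439.7, 272.7, 47.3]
orientation: [[0.031, 1.0, -0.004], [0.707, -0.025, -0.707], [-0.707, 0.019, -0.707]]
ft_force: [-0.7, 0.6, 2.2]
finger_gap: 59.8
grip_force: 42.6
```

>>> {"name": "apply_moves", "arguments": {
  "delta_pos": [
    [0,0,0.03],
    [0,0,0.09],
    [0,0,0.14],
    [0,0,0.14],
    [0.003,-0.09,0],
    [0.003,-0.09,0],
    [0.003,-0.09,0],
    [0.003,-0.09,0],
    [0.003,-0.09,0],
    [0.003,-0.09,0],
    [0.003,-0.09,0],
    [0.003,-0.09,0],
    [0.003,-0.09,0],
    [0.003,-0.09,0],
    [0,0,0]
  ],
  "angular": [
    [0,0,0],
    [0,0,0],
    [0,0,0],
    [0,0,0],
    [0.1,0,0.01],
    [0.1,0,0.01],
    [0.1,0,0],
    [0.1,0,0],
    [0.1,0,0],
    [0.1,0,0],
    [0.1,0,0],
    [0.1,0,0],
    [0.1,0,0],
    [0.1,0,0],
    [0,0,0]
  ],
  "gripper": -0.388
}}

```text
time: 8.25
position: [448.4, -0.2, 165.5]
orientation: [[0.012, 1.0, 0.016], [0.706, -0.019, 0.708], [0.708, 0.003, -0.706]]
ft_force: [0.5, 1.5, -0.6]
finger_gap: 59.5
grip_force: 42.3
```

```bash
python3 - <<'E'
from h import *
st()
E
```

```text
t 8.25 p [ 4.484e+02 -2.000e-01  1.655e+02] q [-0.7   0.14  1.96  0.59  1.61 -0.83] F [ 0.5  1.5 -0.6] gap 59.5 grip 42.3
[[0.012, 1.0, 0.016], [0.706, -0.019, 0.708], [0.708, 0.003, -0.706]]
```

>>> {"name": "apply_moves", "arguments": {
  "delta_pos": [
    [0,0,-0.1],
    [0,0,-0.13],
    [0,0,-0.12],
    [0,0,-0.06],
    [0,0,-0.02],
    [0,0,-0.01],
    [0,0,0],
    [0,0,0]
  ],
  "angular": [
    [0,0,0],
    [0,0,0],
    [0,0,0],
    [0,0,0],
    [0,0,0],
    [0,0,0],
    [0,0,0],
    [0,0,0]
  ],
  "gripper": -0.395
}}

```text
time: 9.25
position: [449.1, 2.4, 35.7]
orientation: [[0.005, 1.0, 0.015], [0.708, -0.014, 0.706], [0.707, 0.007, -0.708]]
ft_force: [0.4, -0.2, -1.2]
finger_gap: 59.7
grip_force: 40.8
```

```bash
python3 - <<'E'
from h import *
st(); k,im=snap("side"); i=im[140:340,170:430]; cv2.imwrite("pics/st1.png",cv2.resize(i,(780,600)))
E
```

```text
t 9.25 p [449.1   2.4  35.7] q [-0.69  0.39  1.97  0.6   1.38 -0.99] F [ 0.4 -0.2 -1.2] gap 59.7 grip 40.8
[[0.005, 1.0, 0.015], [0.708, -0.014, 0.706], [0.707, 0.007, -0.708]]
```

View pics/st1.png

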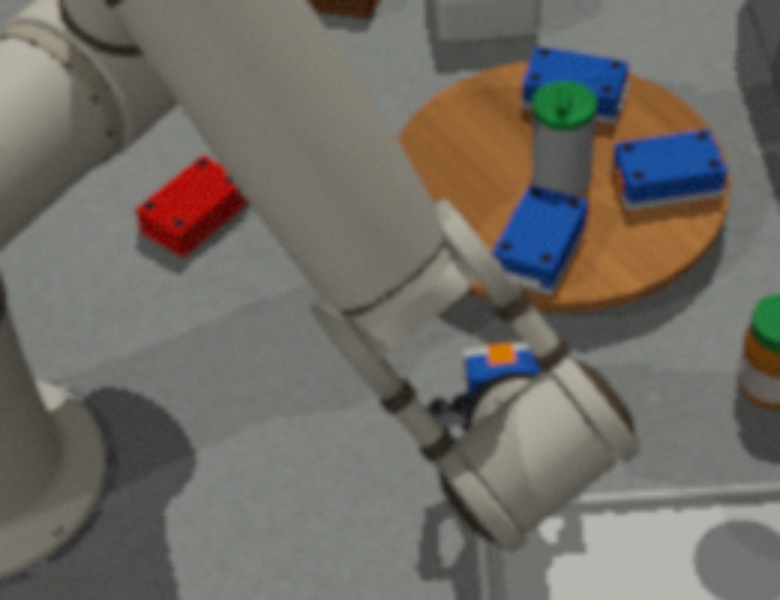

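The box stands on its plain end with the clip up, at crop pixel (500,360). I'll lower the last few millimetres.

>>> {"name": "apply_moves", "arguments": {
  "delta_pos": [
    [0,0,-0.005],
    [0,0,-0.004],
    [0,0,0],
    [0,0,0]
  ],
  "angular": [
    [0,0,0],
    [0,0,0],
    [0,0,0],
    [0,0,0]
  ]
}}

```text
time: 9.8
position: [448.8, 2.6, 32.5]
orientation: [[0.006, 1.0, 0.014], [0.707, -0.014, 0.707], [0.707, 0.006, -0.707]]
ft_force: [0.8, -0.6, 0.1]
finger_gap: 59.8
grip_force: 40.8
```

>>> {"name": "apply_moves", "arguments": {
  "delta_pos": [
    [0,0,-0.003],
    [0,0,0],
    [0,0,0]
  ],
  "angular": [
    [0,0,0],
    [0,0,0],
    [0,0,0]
  ]
}}

```text
time: 10.18
position: [448.8, 2.7, 32.4]
orientation: [[0.005, 1.0, 0.014], [0.706, -0.013, 0.708], [0.708, 0.006, -0.706]]
ft_force: [-1.5, -2.6, 6.4]
finger_gap: 59.8
grip_force: 40.6
```

>>> {"name": "apply_moves", "arguments": {
  "delta_pos": [
    [0,0,0],
    [0,0,0],
    [0,-0.04,0.04],
    [0,-0.09,0.09],
    [0,-0.11,0.11],
    [0,0.045,0.06],
    [0,0.045,0.06],
    [0,0.045,0.06],
    [0,0.045,0.06],
    [0,0.045,0.06],
    [0,0.046,-0.053],
    [0,0.046,-0.053],
    [0,0.046,-0.053],
    [0,0.046,-0.053],
    [0,0.046,-0.053],
    [0,0,0],
    [0,0,0]
  ],
  "angular": [
    [0,0,0],
    [0,0,0],
    [0,0,0],
    [0,0,0],
    [0,0,0],
    [-0.1,0,0],
    [-0.1,0,0],
    [-0.1,0,0],
    [-0.1,0,0],
    [-0.1,0,0],
    [-0.1,0,0],
    [-0.1,0,0],
    [-0.1,0,0],
    [-0.1,0,0],
    [-0.1,0,0],
    [0,0,0],
    [0,0,0]
  ],
  "gripper": -0.72
}}

```text
time: 12.3
position: [449.6, 66.8, 115.3]
orientation: [[0.008, 1.0, 0.015], [0.708, 0.005, -0.706], [-0.706, 0.016, -0.708]]
ft_force: [0.0, -0.8, 0.3]
finger_gap: 73.4
grip_force: 0.0
```

```bash
python3 - <<'E'
from h import *
st(); k,im=snap("wrist")
C=np.array([[450+a*30,-7+b*17,48+c*48] for a in(-1,1) for b in(-1,1) for c in(-1,1)])
for p in proj(k,C): cv2.circle(im,tuple(int(v) for v in p),3,(0,255,0),-1)
cv2.imwrite("pics/r1.png",im)
E
```

```text
t 12.3 p [449.6  66.8 115.3] q [ 0.34  0.3   1.88 -0.76  1.35  0.66] F [ 0.  -0.8  0.3] gap 73.4 grip 0.0
[[0.008, 1.0, 0.015], [0.708, 0.005, -0.706], [-0.706, 0.016, -0.708]]
```

View pics/r1.png

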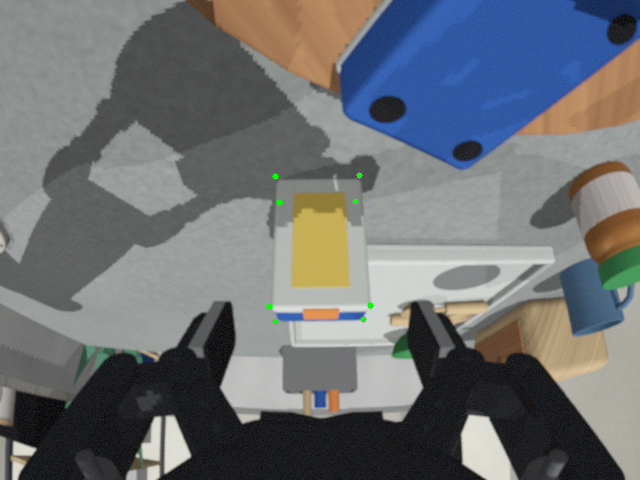

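The projected corners match the standing box (lid face at pixels 275–365, 180–307). I'll regrasp from the lid side.

>>> {"name": "apply_moves", "arguments": {
  "delta_pos": [
    [0,-0.057,-0.058],
    [0,-0.057,-0.058],
    [0,-0.057,-0.058],
    [0,-0.057,-0.058],
    [0,-0.052,-0.053],
    [0,0,0],
    [0,0,0]
  ],
  "angular": [
    [0,0,0],
    [0,0,0],
    [0,0,0],
    [0,0,0],
    [0,0,0],
    [0,0,0],
    [0,0,0]
  ]
}}

```text
time: 13.22
position: [450.0, -17.0, 30.4]
orientation: [[0.009, 1.0, 0.016], [0.708, 0.004, -0.706], [-0.706, 0.018, -0.708]]
ft_force: [0.6, -0.1, 0.7]
finger_gap: 73.4
grip_force: 0.0
```

>>> {"name": "apply_moves", "arguments": {
  "delta_pos": [
    [0,0,0],
    [0,0,0],
    [0,0,0],
    [0,0,0]
  ],
  "angular": [
    [0,0,0],
    [0,0,0],
    [0,0,0],
    [0,0,0]
  ],
  "gripper": -0.39
}}

```text
time: 13.72
position: [449.9, -16.4, 30.1]
orientation: [[0.007, 1.0, 0.016], [0.706, 0.007, -0.708], [-0.708, 0.016, -0.706]]
ft_force: [-0.8, 2.0, 6.0]
finger_gap: 59.7
grip_force: 26.3
```

>>> {"name": "apply_moves", "arguments": {
  "delta_pos": [
    [0,0,0.01],
    [0,0,0.04],
    [0,0,0.1],
    [0,0,0.13],
    [0,0,0.13]
  ],
  "angular": [
    [0,0,0],
    [0,0,0],
    [0,0,0],
    [0,0,0],
    [0,0,0]
  ]
}}

```text
time: 14.35
position: [448.3, -16.7, 153.0]
orientation: [[0.005, 1.0, 0.014], [0.708, 0.006, -0.707], [-0.707, 0.014, -0.708]]
ft_force: [0.5, -0.1, -1.0]
finger_gap: 59.6
grip_force: 26.0
```

>>> {"name": "apply_moves", "arguments": {
  "delta_pos": [
    [0,-0.08,0],
    [0,-0.08,0],
    [0,-0.08,0],
    [0,-0.08,0],
    [0,-0.08,0],
    [0,-0.08,0],
    [0,-0.08,0],
    [0,-0.08,0],
    [0,-0.08,0],
    [0,-0.08,0],
    [0.017,-0.057,0],
    [0.017,-0.057,0],
    [0.017,-0.057,0],
    [0.017,-0.057,0],
    [0.017,-0.057,0],
    [0.017,-0.057,0],
    [0.017,-0.057,0],
    [0.017,-0.057,0],
    [0.017,-0.057,0],
    [0.017,-0.057,0]
  ],
  "angular": [
    [0.1,0,0],
    [0.1,0,0],
    [0.1,0,0],
    [0.1,0,0],
    [0.1,0,0],
    [0.1,0,0],
    [0.1,0,0],
    [0.1,0,0],
    [0.1,0,0],
    [0.1,0,0],
    [0,0,-0.103],
    [0,0,-0.103],
    [0,0,-0.103],
    [0,0,-0.103],
    [0,0,-0.103],
    [0,0,-0.103],
    [0,0,-0.103],
    [0,0,-0.103],
    [0,0,-0.103],
    [0,0,-0.103]
  ]
}}

```text
time: 16.85
position: [499.4, -428.2, 151.9]
orientation: [[0.706, -0.065, 0.706], [-0.042, -0.998, -0.051], [0.707, 0.007, -0.707]]
ft_force: [0.2, -1.0, -1.7]
finger_gap: 60.0
grip_force: 26.1
```

```bash
python3 - <<'E'
from h import *
st()
kd,im=snap("side","p1"); cv2.imwrite("pics/p1c.png",cv2.resize(im[230:480,250:570],(768,600)))
# refine tray: rim outer corners by eye later
E
```

```text
t 16.85 p [ 499.4 -428.2  151.9] q [-1.21  0.18  1.94  0.96  0.9  -0.15] F [ 0.2 -1.  -1.7] gap 60.0 grip 26.1
[[0.706, -0.065, 0.706], [-0.042, -0.998, -0.051], [0.707, 0.007, -0.707]]
```

View pics/p1c.png

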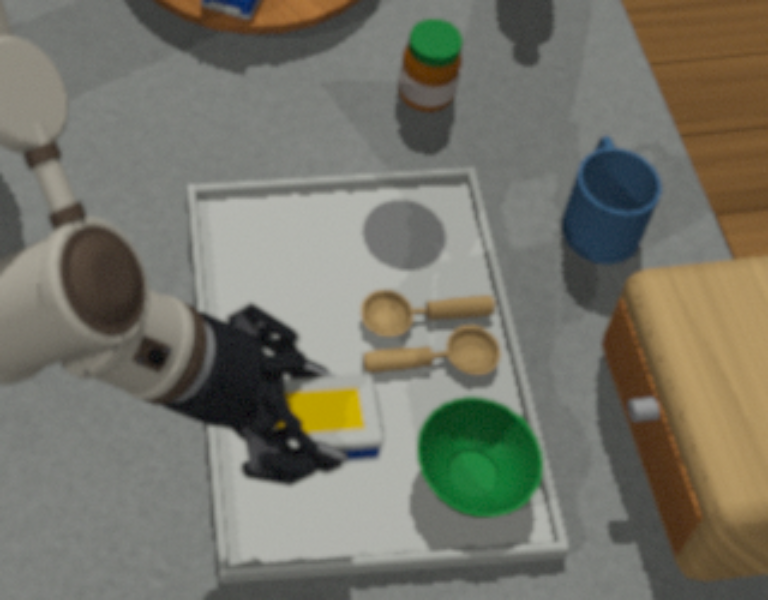

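The box is held lid up over the tray at crop pixel (330,410). The tray, the cup spot (404,235), the bowl and the spoons are all clear. I'll refine the tray pose.

```bash
python3 - <<'E'
from h import *
k=cal("side"); f=lambda u,v,z: onz(k,(250+u/2.4,230+v/2.4),z).round(1)
for u in [(190,187),(472,172),(222,575),(566,549)]: print(f(*u,22)[:2])
print("spot",f(404,235,10)[:2],"spoon tip",f(363,310,12)[:2],f(365,360,12)[:2],"bowl",f(480,458,45)[:2])
ks=cal("scene"); S=cv2.imread("pics/scene0.png"); print("spot tri",tri([(k,(250+404/2.4,230+235/2.4)),(ks,(80+286/1.9,170+268/1.9))]).round())
E
```

```text
[418.9 -93.8]
[ 711. -110.]
[ 400.1 -488.8]
[ 693.4 -500.9]
spot [ 627.6 -169.4] spoon tip [ 569.4 -249.7] [ 560.8 -302.2] bowl [ 635.4 -423. ]
spot tri [ 628. -167.    6.]
```

>>> {"name": "apply_moves", "arguments": {
  "delta_pos": [
    [0,0.003,-0.08],
    [0,0,-0.12],
    [0,0,-0.12],
    [0,0,-0.07],
    [0,0,-0.03],
    [0,0,-0.01],
    [0,0,0],
    [0,0,0],
    [0,0,0]
  ],
  "angular": [
    [0,0,0],
    [0,0,0],
    [0,0,0],
    [0,0,0],
    [0,0,0],
    [0,0,0],
    [0,0,0],
    [0,0,0],
    [0,0,0]
  ]
}}

```text
time: 18.02
position: [499.9, -427.3, 23.2]
orientation: [[0.705, -0.061, 0.706], [-0.038, -0.998, -0.048], [0.708, 0.007, -0.706]]
ft_force: [-0.3, -0.5, -1.0]
finger_gap: 59.9
grip_force: 26.1
```

>>> {"name": "apply_moves", "arguments": {
  "delta_pos": [
    [0,0,-0.003],
    [0,0,-0.003],
    [0,0,0]
  ],
  "angular": [
    [0,0,0],
    [0,0,0],
    [0,0,0]
  ]
}}

```text
time: 18.4
position: [499.6, -426.8, 20.5]
orientation: [[0.706, -0.061, 0.706], [-0.039, -0.998, -0.047], [0.707, 0.006, -0.707]]
ft_force: [0.2, 0.1, -1.2]
finger_gap: 59.3
grip_force: 26.1
```

>>> {"name": "apply_moves", "arguments": {
  "delta_pos": [
    [0,0,-0.003],
    [0,0,0],
    [0,0,0]
  ],
  "angular": [
    [0,0,0],
    [0,0,0],
    [0,0,0]
  ]
}}

```text
time: 18.77
position: [499.7, -426.9, 19.8]
orientation: [[0.706, -0.061, 0.706], [-0.039, -0.998, -0.047], [0.707, 0.006, -0.707]]
ft_force: [-0.9, -0.3, -2.0]
finger_gap: 59.6
grip_force: 26.1
```

>>> {"name": "apply_moves", "arguments": {
  "delta_pos": [
    [0,0,-0.003],
    [0,0,0],
    [0,0,0]
  ],
  "angular": [
    [0,0,0],
    [0,0,0],
    [0,0,0]
  ]
}}

```text
time: 19.15
position: [499.7, -426.9, 18.9]
orientation: [[0.706, -0.061, 0.706], [-0.039, -0.998, -0.047], [0.707, 0.006, -0.707]]
ft_force: [0.4, 0.1, -1.6]
finger_gap: 59.8
grip_force: 26.1
```

>>> {"name": "apply_moves", "arguments": {
  "delta_pos": [
    [0,0,-0.003],
    [0,0,0],
    [0,0,0]
  ],
  "angular": [
    [0,0,0],
    [0,0,0],
    [0,0,0]
  ]
}}

```text
time: 19.52
position: [499.8, -427.1, 18.3]
orientation: [[0.706, -0.061, 0.706], [-0.039, -0.998, -0.048], [0.708, 0.006, -0.707]]
ft_force: [-0.7, 0.2, 1.2]
finger_gap: 59.7
grip_force: 26.3
```

>>> {"name": "apply_moves", "arguments": {
  "delta_pos": [
    [0,0,-0.003],
    [0,0,0],
    [0,0,0]
  ],
  "angular": [
    [0,0,0],
    [0,0,0],
    [0,0,0]
  ]
}}

```text
time: 19.9
position: [500.2, -427.4, 18.3]
orientation: [[0.704, -0.061, 0.707], [-0.038, -0.998, -0.047], [0.709, 0.006, -0.706]]
ft_force: [-2.1, 1.9, 7.2]
finger_gap: 59.7
grip_force: 26.7
```

>>> {"name": "apply_moves", "arguments": {
  "delta_pos": [
    [0,0,0],
    [0,0,0],
    [-0.03,0.002,0.03],
    [-0.09,0.005,0.09],
    [-0.12,0.007,0.12]
  ],
  "angular": [
    [0,0,0],
    [0,0,0],
    [0,0,0],
    [0,0,0],
    [0,0,0]
  ],
  "gripper": -0.62
}}

```text
time: 20.52
position: [426.6, -421.9, 89.5]
orientation: [[0.706, -0.06, 0.705], [-0.039, -0.998, -0.046], [0.707, 0.005, -0.707]]
ft_force: [-0.3, -0.9, 0.9]
finger_gap: 69.2
grip_force: 0.0
```

>>> {"name": "apply_moves", "arguments": {
  "delta_pos": [
    [0.016,0.127,0.038],
    [0.016,0.127,0.038],
    [0.016,0.127,0.038],
    [0.016,0.127,0.038],
    [0.016,0.127,0.038],
    [0.016,0.127,0.038],
    [0.016,0.127,0.038],
    [0.016,0.127,0.038],
    [0.016,0.127,0.038],
    [0.016,0.127,0.038],
    [0.016,0.127,0.038],
    [0.016,0.127,0.038],
    [0.016,0.127,0.038],
    [0.016,0.127,0.038],
    [0.016,0.127,0.038],
    [0,0,0],
    [0,0,0]
  ],
  "angular": [
    [0,0,0.103],
    [0,0,0.103],
    [0,0,0.103],
    [0,0,0.103],
    [0,0,0.103],
    [0,0,0.103],
    [0,0,0.103],
    [0,0,0.103],
    [0,0,0.103],
    [0,0,0.103],
    [-0.1,0,0],
    [-0.1,0,0],
    [-0.1,0,0],
    [-0.1,0,0],
    [-0.1,0,0],
    [0,0,0],
    [0,0,0]
  ]
}}

```text
time: 22.65
position: [499.1, 148.5, 259.9]
orientation: [[0.005, 1.0, 0.013], [1.0, -0.005, 0.0], [0.0, 0.013, -1.0]]
ft_force: [0.4, -0.8, -0.5]
finger_gap: 69.2
grip_force: 0.0
```

```bash
python3 - <<'E'
from h import *
st(); k,im=boxes("w2")
kd,im=snap("side","p2"); cv2.imwrite("pics/p2c.png",cv2.resize(im[100:480,200:560],(568,600)))
E
```

```text
t 22.65 p [499.1 148.5 259.9] q [ 0.06 -0.01  1.72 -0.    1.42  0.06] F [ 0.4 -0.8 -0.5] gap 69.2 grip 0.0
[[0.005, 1.0, 0.013], [1.0, -0.005, 0.0], [0.0, 0.013, -1.0]]
box [462. 117.] 5550  (array([6.3934e+02, 2.3810e+02, 9.0000e-02]), np.float64(0.131))
box [324. 192.] 6172  (array([504.68, 165.34,   1.07]), np.float64(0.118))
```

View pics/p2c.png

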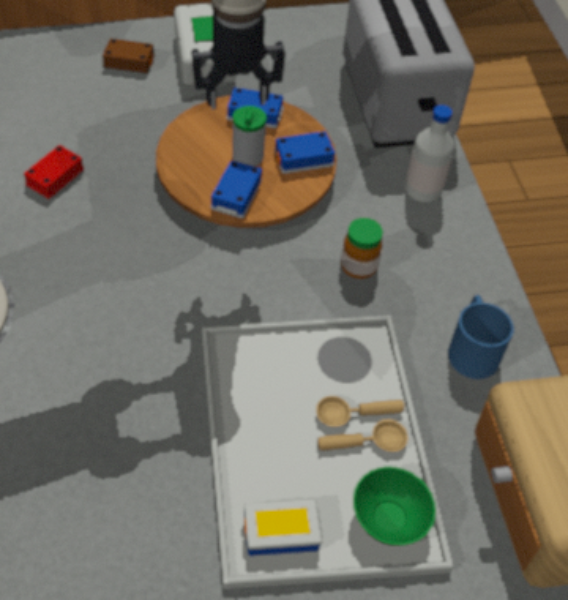

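Box A lies lid up on the tray at crop pixel (283,525); nothing else has moved. Next is box B at (505,165).

>>> {"name": "apply_moves", "arguments": {
  "delta_pos": [
    [-0.011,-0.017,-0.053],
    [-0.011,-0.017,-0.053],
    [-0.011,-0.017,-0.053],
    [-0.011,-0.017,-0.053],
    [-0.011,-0.017,-0.053],
    [-0.011,-0.017,-0.053],
    [-0.011,-0.018,-0.053],
    [-0.011,-0.018,-0.053],
    [0,0,0],
    [0,0,0]
  ],
  "angular": [
    [0,0,-0.107],
    [0,0,-0.106],
    [0,0,-0.106],
    [0.088,-0.048,0],
    [0.088,-0.048,0],
    [0.088,-0.048,0],
    [0.088,-0.048,0],
    [0.088,-0.048,0],
    [0,0,0],
    [0,0,0]
  ],
  "gripper": -0.72
}}

```text
time: 24.0
position: [474.0, 106.0, 133.5]
orientation: [[0.346, 0.869, 0.353], [0.616, -0.495, 0.613], [0.708, 0.005, -0.707]]
ft_force: [-0.6, 0.1, 0.3]
finger_gap: 73.7
grip_force: 0.0
```

```bash
python3 - <<'E'
from h import *
st()
E
```

```text
t 24.0 p [474.  106.  133.5] q [-0.54 -0.12  2.29  0.87  1.18 -0.47] F [-0.6  0.1  0.3] gap 73.7 grip 0.0
[[0.346, 0.869, 0.353], [0.616, -0.495, 0.613], [0.708, 0.005, -0.707]]
```

>>> {"name": "apply_moves", "arguments": {
  "delta_pos": [
    [0.027,0.051,-0.058],
    [0.027,0.051,-0.058],
    [0.027,0.051,-0.058],
    [0.027,0.051,-0.058],
    [0.022,0.046,-0.052],
    [0,0,0],
    [0,0,0]
  ],
  "angular": [
    [0,0,0],
    [0,0,0],
    [0,0,0],
    [0,0,0],
    [0,0,0],
    [0,0,0],
    [0,0,0]
  ]
}}

```text
time: 24.88
position: [513.2, 182.4, 49.0]
orientation: [[0.342, 0.871, 0.352], [0.617, -0.491, 0.615], [0.709, 0.007, -0.705]]
ft_force: [0.9, 0.5, 1.1]
finger_gap: 73.4
grip_force: 0.0
```

>>> {"name": "apply_moves", "arguments": {
  "delta_pos": [
    [0,0,0],
    [0,0,0],
    [0,0,0],
    [0,0,0],
    [0,0,0]
  ],
  "angular": [
    [0,0,0],
    [0,0,0],
    [0,0,0],
    [0,0,0],
    [0,0,0]
  ],
  "gripper": -0.395
}}

```text
time: 25.5
position: [513.3, 181.9, 49.0]
orientation: [[0.343, 0.87, 0.353], [0.615, -0.493, 0.615], [0.71, 0.006, -0.705]]
ft_force: [-1.3, -1.8, 6.2]
finger_gap: 59.7
grip_force: 17.1
```

>>> {"name": "apply_moves", "arguments": {
  "delta_pos": [
    [0,0,0],
    [0,0,0.03],
    [0,0,0.09],
    [0,0,0.14],
    [0,0,0.14],
    [-0.016,-0.05,0],
    [-0.016,-0.05,0],
    [-0.016,-0.05,0],
    [-0.016,-0.05,0],
    [-0.016,-0.05,0],
    [-0.016,-0.05,0],
    [-0.016,-0.05,0],
    [-0.016,-0.05,0],
    [-0.016,-0.05,0],
    [-0.016,-0.05,0],
    [-0.016,-0.05,0],
    [-0.016,-0.05,0],
    [-0.016,-0.05,0],
    [0,0,0]
  ],
  "angular": [
    [0,0,0],
    [0,0,0],
    [0,0,0],
    [0,0,0],
    [0,0,0],
    [-0.088,0.048,0],
    [-0.088,0.048,0],
    [-0.088,0.048,0],
    [-0.088,0.048,0],
    [-0.088,0.048,0],
    [-0.088,0.048,0],
    [-0.088,0.048,0],
    [-0.088,0.048,0],
    [-0.088,0.048,0],
    [-0.088,0.048,0],
    [0,0,0.107],
    [0,0,0.106],
    [0,0,0.106],
    [0,0,0]
  ],
  "gripper": -0.39
}}

```text
time: 27.88
position: [447.1, -13.1, 166.9]
orientation: [[0.006, 1.0, 0.013], [0.706, 0.005, -0.708], [-0.708, 0.013, -0.706]]
ft_force: [0.4, 0.3, -1.2]
finger_gap: 59.7
grip_force: 23.1
```

>>> {"name": "apply_moves", "arguments": {
  "delta_pos": [
    [0,0,-0.1],
    [0,0,-0.13],
    [0,0,-0.12],
    [0,0,-0.06],
    [0,0,-0.02],
    [0,0,-0.01],
    [0,0,0],
    [0,0,0]
  ],
  "angular": [
    [0,0,0],
    [0,0,0],
    [0,0,0],
    [0,0,0],
    [0,0,0],
    [0,0,0],
    [0,0,0],
    [0,0,0]
  ]
}}

```text
time: 28.88
position: [450.6, -12.5, 36.5]
orientation: [[0.008, 1.0, 0.016], [0.706, 0.006, -0.708], [-0.708, 0.017, -0.706]]
ft_force: [-0.2, 0.1, -0.6]
finger_gap: 59.5
grip_force: 23.1
```

>>> {"name": "apply_moves", "arguments": {
  "delta_pos": [
    [0,0,-0.007],
    [0,0,-0.004],
    [0,0,0],
    [0,0,0]
  ],
  "angular": [
    [0,0,0],
    [0,0,0],
    [0,0,0],
    [0,0,0]
  ]
}}

```text
time: 29.38
position: [449.9, -12.6, 32.4]
orientation: [[0.006, 1.0, 0.015], [0.706, 0.006, -0.708], [-0.708, 0.015, -0.706]]
ft_force: [0.0, 0.2, -1.0]
finger_gap: 59.6
grip_force: 23.1
```

>>> {"name": "apply_moves", "arguments": {
  "delta_pos": [
    [0,0,-0.003],
    [0,0,0],
    [0,0,0]
  ],
  "angular": [
    [0,0,0],
    [0,0,0],
    [0,0,0]
  ]
}}

```text
time: 29.75
position: [449.9, -12.6, 31.5]
orientation: [[0.006, 1.0, 0.015], [0.706, 0.006, -0.708], [-0.708, 0.015, -0.706]]
ft_force: [0.2, 0.3, -1.8]
finger_gap: 59.7
grip_force: 23.1
```

>>> {"name": "apply_moves", "arguments": {
  "delta_pos": [
    [0,0,-0.003],
    [0,0,0],
    [0,0,0]
  ],
  "angular": [
    [0,0,0],
    [0,0,0],
    [0,0,0]
  ]
}}

```text
time: 30.12
position: [449.9, -12.6, 30.6]
orientation: [[0.006, 1.0, 0.015], [0.706, 0.006, -0.708], [-0.708, 0.015, -0.706]]
ft_force: [-1.1, -0.5, -1.4]
finger_gap: 59.6
grip_force: 23.1
```

>>> {"name": "apply_moves", "arguments": {
  "delta_pos": [
    [0,0,-0.003],
    [0,0,0],
    [0,0,0]
  ],
  "angular": [
    [0,0,0],
    [0,0,0],
    [0,0,0]
  ]
}}

```text
time: 30.5
position: [450.0, -12.7, 30.3]
orientation: [[0.006, 1.0, 0.015], [0.705, 0.006, -0.709], [-0.709, 0.015, -0.705]]
ft_force: [-1.7, 2.5, 4.7]
finger_gap: 59.9
grip_force: 24.2
```

>>> {"name": "apply_moves", "arguments": {
  "delta_pos": [
    [0,0,-0.003],
    [0,0,0],
    [0,0,0]
  ],
  "angular": [
    [0,0,0],
    [0,0,0],
    [0,0,0]
  ]
}}

```text
time: 30.88
position: [450.1, -12.8, 30.2]
orientation: [[0.007, 1.0, 0.015], [0.704, 0.006, -0.71], [-0.71, 0.015, -0.704]]
ft_force: [-3.9, 3.3, 11.3]
finger_gap: 59.5
grip_force: 25.6
```

>>> {"name": "apply_moves", "arguments": {
  "delta_pos": [
    [0,0,0],
    [0,0,0],
    [0,0.04,0.04],
    [0,0.09,0.09],
    [0,0.11,0.11],
    [0,-0.046,0.06],
    [0,-0.046,0.06],
    [0,-0.046,0.06],
    [0,-0.046,0.06],
    [0,-0.046,0.06],
    [0,-0.047,-0.053],
    [0,-0.047,-0.053],
    [0,-0.047,-0.053],
    [0,-0.047,-0.053],
    [0,-0.047,-0.053],
    [0,0,0],
    [0,0,0]
  ],
  "angular": [
    [0,0,0],
    [0,0,0],
    [0,0,0],
    [0,0,0],
    [0,0,0],
    [0.1,0,0],
    [0.1,0,0],
    [0.1,0,0],
    [0.1,0,0],
    [0.1,0,0],
    [0.1,0,0],
    [0.1,0,0],
    [0.1,0,0],
    [0.1,0,0],
    [0.1,0,0],
    [0,0,0],
    [0,0,0]
  ],
  "gripper": -0.72
}}

```text
time: 33.0
position: [450.4, -79.8, 112.2]
orientation: [[0.005, 1.0, 0.015], [0.709, -0.014, 0.705], [0.705, 0.008, -0.709]]
ft_force: [-0.8, -0.1, 0.3]
finger_gap: 73.4
grip_force: 0.0
```

```bash
cat >> h.py <<'E'
def standview(cx,cy,name,cam="wrist"):
    k,im=snap(cam)
    C=np.array([[cx+a*30,cy+b*17,48+c*48] for a in(-1,1) for b in(-1,1) for c in(-1,1)])
    for p in proj(k,C): cv2.circle(im,tuple(int(v) for v in p),2,(0,255,0),-1)
    cv2.imwrite(f"pics/{name}.png",im[60:420] if cam=="wrist" else cv2.resize(im[140:340,220:480],(780,600)))
E
python3 - <<'E'
from h import *
st(); standview(450,-4.7,"r2")
E
```

```text
t 33.0 p [450.4 -79.8 112.2] q [-0.81  0.32  1.86  0.52  1.58 -0.96] F [-0.8 -0.1  0.3] gap 73.4 grip 0.0
[[0.005, 1.0, 0.015], [0.709, -0.014, 0.705], [0.705, 0.008, -0.709]]
```

View pics/r2.png

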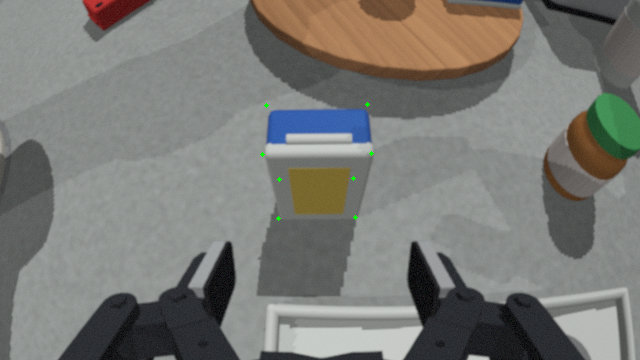

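>>> {"name": "apply_moves", "arguments": {
  "delta_pos": [
    [0,0.057,-0.056],
    [0,0.057,-0.056],
    [0,0.057,-0.056],
    [0,0.057,-0.056],
    [0,0.053,-0.051],
    [0,0,0],
    [0,0,0]
  ],
  "angular": [
    [0,0,0],
    [0,0,0],
    [0,0,0],
    [0,0,0],
    [0,0,0],
    [0,0,0],
    [0,0,0]
  ]
}}

```text
time: 33.92
position: [451.0, 3.7, 30.3]
orientation: [[0.003, 1.0, 0.017], [0.71, -0.014, 0.704], [0.704, 0.009, -0.71]]
ft_force: [-0.5, -0.2, -0.0]
finger_gap: 73.8
grip_force: 0.0
```

>>> {"name": "apply_moves", "arguments": {
  "delta_pos": [
    [0,0,0],
    [0,0,0],
    [0,0,0],
    [0,0,0]
  ],
  "angular": [
    [0,0,0],
    [0,0,0],
    [0,0,0],
    [0,0,0]
  ],
  "gripper": -0.39
}}

```text
time: 34.42
position: [450.9, 3.1, 30.1]
orientation: [[0.005, 1.0, 0.017], [0.708, -0.016, 0.706], [0.706, 0.008, -0.708]]
ft_force: [-0.2, -1.0, 7.2]
finger_gap: 59.8
grip_force: 23.3
```

>>> {"name": "apply_moves", "arguments": {
  "delta_pos": [
    [0,0,0.01],
    [0,0,0.04],
    [0,0,0.1],
    [0,0,0.13],
    [0,0,0.13]
  ],
  "angular": [
    [0,0,0],
    [0,0,0],
    [0,0,0],
    [0,0,0],
    [0,0,0]
  ]
}}

```text
time: 35.05
position: [449.6, 4.3, 153.3]
orientation: [[0.006, 1.0, 0.015], [0.708, -0.015, 0.706], [0.706, 0.006, -0.708]]
ft_force: [0.5, 0.1, -2.0]
finger_gap: 59.8
grip_force: 23.1
```

>>> {"name": "apply_moves", "arguments": {
  "delta_pos": [
    [0.012,-0.11,0],
    [0.012,-0.11,0],
    [0.012,-0.11,0],
    [0.012,-0.11,0],
    [0.012,-0.11,0],
    [0.012,-0.11,0],
    [0.012,-0.11,0],
    [0.012,-0.11,0],
    [0.012,-0.11,0],
    [0.012,-0.11,0],
    [0.01,-0.11,0],
    [0,0,0],
    [0,0,0]
  ],
  "angular": [
    [-0.1,0,0],
    [-0.1,0,0],
    [-0.1,0,0],
    [-0.1,0,0],
    [-0.1,0,0],
    [-0.1,0,0],
    [-0.1,0,0],
    [-0.1,0,0],
    [-0.1,0,0],
    [-0.1,0,0],
    [0,0,-0.03],
    [0,0,0],
    [0,0,0]
  ]
}}

```text
time: 36.67
position: [488.5, -358.5, 151.9]
orientation: [[0.04, 0.999, -0.019], [0.705, -0.042, -0.708], [-0.708, 0.015, -0.706]]
ft_force: [-0.1, 0.2, -2.1]
finger_gap: 59.5
grip_force: 23.3
```

```bash
python3 - <<'E'
from h import *
st()
E
```

```text
t 36.67 p [ 488.5 -358.5  151.9] q [-0.52  0.21  1.9  -0.96  0.86  0.13] F [-0.1  0.2 -2.1] gap 59.5 grip 23.3
[[0.04, 0.999, -0.019], [0.705, -0.042, -0.708], [-0.708, 0.015, -0.706]]
```

>>> {"name": "apply_moves", "arguments": {
  "delta_pos": [
    [0,0.007,-0.08],
    [0,0,-0.12],
    [0,0,-0.12],
    [0,0,-0.07],
    [0,0,-0.03],
    [0,0,-0.015],
    [0,0,0],
    [0,0,0],
    [0,0,0]
  ],
  "angular": [
    [0,0,0],
    [0,0,0],
    [0,0,0],
    [0,0,0],
    [0,0,0],
    [0,0,0],
    [0,0,0],
    [0,0,0],
    [0,0,0]
  ]
}}

```text
time: 37.8
position: [489.3, -357.0, 22.1]
orientation: [[0.04, 0.999, -0.017], [0.704, -0.041, -0.709], [-0.709, 0.016, -0.705]]
ft_force: [-0.7, -0.2, -1.1]
finger_gap: 59.7
grip_force: 23.3
```

>>> {"name": "apply_moves", "arguments": {
  "delta_pos": [
    [0,0,-0.003],
    [0,0,0],
    [0,0,0]
  ],
  "angular": [
    [0,0,0],
    [0,0,0],
    [0,0,0]
  ]
}}

```text
time: 38.17
position: [488.8, -356.7, 20.4]
orientation: [[0.039, 0.999, -0.018], [0.705, -0.041, -0.708], [-0.708, 0.015, -0.706]]
ft_force: [0.3, -0.2, -2.1]
finger_gap: 59.7
grip_force: 23.3
```

>>> {"name": "apply_moves", "arguments": {
  "delta_pos": [
    [0,0,-0.003],
    [0,0,0],
    [0,0,0]
  ],
  "angular": [
    [0,0,0],
    [0,0,0],
    [0,0,0]
  ]
}}

```text
time: 38.55
position: [488.9, -356.8, 19.5]
orientation: [[0.039, 0.999, -0.018], [0.705, -0.041, -0.708], [-0.708, 0.015, -0.706]]
ft_force: [0.4, 0.1, -1.0]
finger_gap: 60.1
grip_force: 23.4
```

>>> {"name": "apply_moves", "arguments": {
  "delta_pos": [
    [0,0,-0.003],
    [0,0,0],
    [0,0,0]
  ],
  "angular": [
    [0,0,0],
    [0,0,0],
    [0,0,0]
  ]
}}

```text
time: 38.92
position: [489.1, -357.1, 19.5]
orientation: [[0.04, 0.999, -0.018], [0.704, -0.041, -0.709], [-0.709, 0.015, -0.705]]
ft_force: [-1.0, 2.5, 5.6]
finger_gap: 60.0
grip_force: 24.2
```

>>> {"name": "apply_moves", "arguments": {
  "delta_pos": [
    [0,0,-0.003],
    [0,0,0],
    [0,0,0]
  ],
  "angular": [
    [0,0,0],
    [0,0,0],
    [0,0,0]
  ]
}}

```text
time: 39.3
position: [489.3, -357.5, 19.4]
orientation: [[0.04, 0.999, -0.018], [0.703, -0.041, -0.71], [-0.71, 0.015, -0.704]]
ft_force: [-2.8, 3.4, 9.9]
finger_gap: 59.7
grip_force: 24.9
```

>>> {"name": "apply_moves", "arguments": {
  "delta_pos": [
    [0,0,0],
    [0,0,0],
    [0,0.03,0.03],
    [0,0.09,0.09],
    [0,0.12,0.12]
  ],
  "angular": [
    [0,0,0],
    [0,0,0],
    [0,0,0],
    [0,0,0],
    [0,0,0]
  ],
  "gripper": -0.62
}}

```text
time: 39.92
position: [488.1, -283.6, 90.0]
orientation: [[0.039, 0.999, -0.02], [0.706, -0.042, -0.707], [-0.707, 0.014, -0.707]]
ft_force: [0.9, -0.8, 1.5]
finger_gap: 68.9
grip_force: 0.0
```

>>> {"name": "apply_moves", "arguments": {
  "delta_pos": [
    [0.019,0.12,0.037],
    [0.019,0.12,0.037],
    [0.019,0.12,0.037],
    [0.019,0.12,0.037],
    [0.019,0.12,0.037],
    [0.019,0.12,0.037],
    [0.019,0.12,0.037],
    [0.019,0.12,0.037],
    [0.019,0.12,0.037],
    [0.019,0.12,0.037],
    [0.019,0.12,0.037],
    [0.019,0.12,0.037],
    [0.019,0.12,0.037],
    [0.019,0.12,0.037],
    [0.019,0.12,0.037],
    [0.019,0.12,0.037],
    [0,0,0],
    [0,0,0]
  ],
  "angular": [
    [0,0,0.03],
    [0.1,0,0],
    [0.1,0,0],
    [0.1,0,0],
    [0.1,0,0],
    [0.1,0,0],
    [0,0,0],
    [0,0,0],
    [0,0,0],
    [0,0,0],
    [0,0,0],
    [0,0,0],
    [0,0,0],
    [0,0,0],
    [0,0,0],
    [0,0,0],
    [0,0,0],
    [0,0,0]
  ]
}}

```text
time: 42.18
position: [579.5, 291.1, 267.0]
orientation: [[0.005, 1.0, 0.014], [1.0, -0.005, -0.002], [-0.002, 0.014, -1.0]]
ft_force: [-0.5, -0.2, -0.3]
finger_gap: 69.6
grip_force: 0.0
```

```bash
python3 - <<'E'
from h import *
st(); k,im=boxes("w3"); 
for c in ["scene","side"]:
    k,im=snap(c,c+"3")
    for m,cc,a in blobs(im,150): print(c,cc.round(),a,onz(k,cc,30).round()[:2],onz(k,cc,68).round()[:2])
E
```

```text
t 42.17 p [579.5 291.1 267. ] q [ 0.28  0.32  1.34 -0.01  1.47  0.29] F [-0.5 -0.2 -0.3] gap 69.6 grip 0.0
[[0.005, 1.0, 0.014], [1.0, -0.005, -0.002], [-0.002, 0.014, -1.0]]
box [305. 126.] 6223  (array([570.2 , 367.39,   2.75]), np.float64(0.122))
box [376. 256.] 5484  (array([6.3862e+02, 2.3801e+02, 8.0000e-02]), np.float64(0.112))
scene [89.  5.] 270 [-1116.  -955.] [-1042.  -924.]
scene [ 64. 255.] 207 [ 411. -702.] [ 437. -678.]
scene [405. 277.] 574 [553. 378.] [574. 367.]
scene [366. 300.] 638 [624. 245.] [644. 239.]
scene [221. 372.] 1074 [ 822. -181.] [ 835. -174.]
side [362. 165.] 419 [580. 413.] [572. 370.]
side [393. 195.] 648 [648. 270.] [638. 232.]
side [504. 315.] 1349 [ 836. -170.] [ 820. -194.]
```

>>> {"name": "apply_moves", "arguments": {
  "delta_pos": [
    [-0.02,0.028,-0.037],
    [-0.02,0.028,-0.037],
    [-0.02,0.028,-0.037],
    [-0.02,0.028,-0.037],
    [-0.02,0.028,-0.037],
    [-0.02,0.028,-0.037],
    [-0.02,0.028,-0.037],
    [-0.02,0.028,-0.037],
    [-0.02,0.028,-0.037],
    [-0.02,0.028,-0.037],
    [-0.018,0.028,-0.037],
    [-0.017,0.03,-0.037],
    [0,0,0],
    [0,0,0]
  ],
  "angular": [
    [0,0,0.107],
    [0,0,0.107],
    [0,0,0.107],
    [0,0,0.107],
    [0,0,0.107],
    [0,0,0.107],
    [0,0,0.107],
    [-0.038,-0.092,0],
    [-0.038,-0.092,0],
    [-0.038,-0.092,0],
    [-0.039,-0.092,0],
    [-0.039,-0.092,0],
    [0,0,0],
    [0,0,0]
  ],
  "gripper": -0.72
}}

```text
time: 44.08
position: [510.4, 392.3, 135.0]
orientation: [[-0.652, 0.379, 0.657], [0.278, 0.925, -0.258], [-0.706, 0.015, -0.708]]
ft_force: [0.4, -0.6, -0.3]
finger_gap: 72.9
grip_force: 0.0
```

```bash
python3 - <<'E'
from h import *
st()
E
```

```text
t 44.08 p [510.4 392.3 135. ] q [ 0.77  0.35  1.77 -0.95  0.91  0.17] F [ 0.4 -0.6 -0.3] gap 72.9 grip 0.0
[[-0.652, 0.379, 0.657], [0.278, 0.925, -0.258], [-0.706, 0.015, -0.708]]
```

>>> {"name": "apply_moves", "arguments": {
  "delta_pos": [
    [0.052,-0.022,-0.059],
    [0.052,-0.022,-0.059],
    [0.052,-0.022,-0.059],
    [0.052,-0.022,-0.059],
    [0.048,-0.02,-0.053],
    [0,0,0],
    [0,0,0]
  ],
  "angular": [
    [0,0,0],
    [0,0,0],
    [0,0,0],
    [0,0,0],
    [0,0,0],
    [0,0,0],
    [0,0,0]
  ]
}}

```text
time: 44.95
position: [587.2, 359.8, 48.0]
orientation: [[-0.651, 0.379, 0.658], [0.278, 0.925, -0.258], [-0.707, 0.015, -0.707]]
ft_force: [-0.2, -0.2, -0.3]
finger_gap: 73.9
grip_force: 0.0
```

>>> {"name": "apply_moves", "arguments": {
  "delta_pos": [
    [0,0,0],
    [0,0,0],
    [0,0,0],
    [0,0,0],
    [0,0,0]
  ],
  "angular": [
    [0,0,0],
    [0,0,0],
    [0,0,0],
    [0,0,0],
    [0,0,0]
  ],
  "gripper": -0.39
}}

```text
time: 45.58
position: [586.9, 360.8, 48.6]
orientation: [[-0.65, 0.378, 0.659], [0.277, 0.926, -0.257], [-0.708, 0.015, -0.707]]
ft_force: [-1.2, 0.2, 5.5]
finger_gap: 59.7
grip_force: 24.4
```

>>> {"name": "apply_moves", "arguments": {
  "delta_pos": [
    [0,0,0.03],
    [0,0,0.09],
    [0,0,0.14],
    [0,0,0.14],
    [-0.02,0,0.14],
    [-0.03,0,0.1]
  ],
  "angular": [
    [0,0,0],
    [0,0,0],
    [0,0,0],
    [0,0,0],
    [0,0,0],
    [0,0,0]
  ]
}}

```text
time: 46.32
position: [571.1, 360.4, 241.2]
orientation: [[-0.651, 0.378, 0.658], [0.278, 0.926, -0.257], [-0.706, 0.015, -0.708]]
ft_force: [0.1, -0.1, -1.8]
finger_gap: 59.8
grip_force: 23.9
```

>>> {"name": "apply_moves", "arguments": {
  "delta_pos": [
    [-0.024,-0.07,0],
    [-0.024,-0.07,0],
    [-0.024,-0.07,0],
    [-0.024,-0.07,0],
    [-0.024,-0.07,0],
    [-0.024,-0.07,0],
    [-0.024,-0.07,0],
    [-0.024,-0.07,0],
    [-0.024,-0.07,0],
    [-0.024,-0.07,0],
    [-0.024,-0.07,-0.04],
    [-0.024,-0.07,-0.04],
    [-0.024,-0.07,-0.04],
    [-0.024,-0.07,-0.04],
    [-0.024,-0.07,-0.04],
    [-0.024,-0.07,-0.04],
    [-0.024,-0.07,-0.04],
    [0,0,0],
    [0,0,0]
  ],
  "angular": [
    [0,0,-0.107],
    [0,0,-0.107],
    [0,0,-0.107],
    [0,0,-0.107],
    [0,0,-0.107],
    [0,0,-0.107],
    [0,0,-0.107],
    [0.1,0,0],
    [0.1,0,0],
    [0.1,0,0],
    [0.1,0,0],
    [0.1,0,0],
    [0.1,0,0],
    [0.1,0,0],
    [0.1,0,0],
    [0.1,0,0],
    [0.1,0,0],
    [0,0,0],
    [0,0,0]
  ]
}}

```text
time: 48.7
position: [449.1, 3.5, 155.5]
orientation: [[0.005, 1.0, 0.015], [0.707, -0.014, 0.707], [0.707, 0.007, -0.707]]
ft_force: [-0.6, 0.5, -1.1]
finger_gap: 59.8
grip_force: 24.0
```

>>> {"name": "apply_moves", "arguments": {
  "delta_pos": [
    [0,0,-0.1],
    [0,0,-0.13],
    [0,0,-0.11],
    [0,0,-0.05],
    [0,0,-0.015],
    [0,0,-0.004],
    [0,0,0],
    [0,0,0],
    [0,0,0]
  ],
  "angular": [
    [0,0,0],
    [0,0,0],
    [0,0,0],
    [0,0,0],
    [0,0,0],
    [0,0,0],
    [0,0,0],
    [0,0,0],
    [0,0,0]
  ]
}}

```text
time: 49.82
position: [449.2, 3.1, 33.0]
orientation: [[0.005, 1.0, 0.015], [0.707, -0.014, 0.707], [0.707, 0.007, -0.707]]
ft_force: [-0.5, 0.1, -1.3]
finger_gap: 59.9
grip_force: 23.9
```

>>> {"name": "apply_moves", "arguments": {
  "delta_pos": [
    [0,0,-0.003],
    [0,0,0],
    [0,0,0]
  ],
  "angular": [
    [0,0,0],
    [0,0,0],
    [0,0,0]
  ]
}}

```text
time: 50.2
position: [448.9, 3.3, 31.7]
orientation: [[0.005, 1.0, 0.015], [0.706, -0.014, 0.708], [0.708, 0.007, -0.706]]
ft_force: [0.4, -1.0, -1.5]
finger_gap: 59.8
grip_force: 23.9
```

>>> {"name": "apply_moves", "arguments": {
  "delta_pos": [
    [0,0,-0.003],
    [0,0,0],
    [0,0,0]
  ],
  "angular": [
    [0,0,0],
    [0,0,0],
    [0,0,0]
  ]
}}

```text
time: 50.58
position: [449.0, 3.3, 30.9]
orientation: [[0.005, 1.0, 0.015], [0.706, -0.014, 0.708], [0.708, 0.007, -0.706]]
ft_force: [-0.8, 0.1, -1.5]
finger_gap: 59.7
grip_force: 23.9
```

>>> {"name": "apply_moves", "arguments": {
  "delta_pos": [
    [0,0,-0.003],
    [0,0,0],
    [0,0,0]
  ],
  "angular": [
    [0,0,0],
    [0,0,0],
    [0,0,0]
  ]
}}

```text
time: 50.95
position: [449.0, 3.3, 30.0]
orientation: [[0.005, 1.0, 0.015], [0.707, -0.014, 0.708], [0.708, 0.007, -0.707]]
ft_force: [-0.4, 0.5, -1.3]
finger_gap: 59.8
grip_force: 23.9
```

>>> {"name": "apply_moves", "arguments": {
  "delta_pos": [
    [0,0,-0.003],
    [0,0,0],
    [0,0,0]
  ],
  "angular": [
    [0,0,0],
    [0,0,0],
    [0,0,0]
  ]
}}

```text
time: 51.32
position: [449.0, 3.3, 29.1]
orientation: [[0.005, 1.0, 0.015], [0.707, -0.014, 0.708], [0.708, 0.007, -0.706]]
ft_force: [-0.4, -0.4, -2.4]
finger_gap: 59.6
grip_force: 23.9
```

>>> {"name": "apply_moves", "arguments": {
  "delta_pos": [
    [0,0,-0.003],
    [0,0,0],
    [0,0,0]
  ],
  "angular": [
    [0,0,0],
    [0,0,0],
    [0,0,0]
  ]
}}

```text
time: 51.7
position: [449.1, 3.3, 28.3]
orientation: [[0.005, 1.0, 0.015], [0.706, -0.014, 0.708], [0.708, 0.007, -0.706]]
ft_force: [0.2, -0.6, 0.1]
finger_gap: 59.6
grip_force: 24.1
```

>>> {"name": "apply_moves", "arguments": {
  "delta_pos": [
    [0,0,-0.003],
    [0,0,0],
    [0,0,0]
  ],
  "angular": [
    [0,0,0],
    [0,0,0],
    [0,0,0]
  ]
}}

```text
time: 52.08
position: [449.1, 3.3, 28.2]
orientation: [[0.005, 1.0, 0.014], [0.706, -0.014, 0.709], [0.709, 0.007, -0.705]]
ft_force: [-2.5, -1.0, 6.1]
finger_gap: 59.5
grip_force: 24.7
```

>>> {"name": "apply_moves", "arguments": {
  "delta_pos": [
    [0,0,0],
    [0,0,0],
    [0,-0.04,0.04],
    [0,-0.09,0.09],
    [0,-0.11,0.11],
    [0,0.046,0.06],
    [0,0.046,0.06],
    [0,0.046,0.06],
    [0,0.046,0.06],
    [0,0.046,0.06],
    [0,0.047,-0.05],
    [0,0.047,-0.05],
    [0,0.047,-0.05],
    [0,0.047,-0.05],
    [0,0.047,-0.05],
    [0,0,0],
    [0,0,0]
  ],
  "angular": [
    [0,0,0],
    [0,0,0],
    [0,0,0],
    [0,0,0],
    [0,0,0],
    [-0.1,0,0],
    [-0.1,0,0],
    [-0.1,0,0],
    [-0.1,0,0],
    [-0.1,0,0],
    [-0.1,0,0],
    [-0.1,0,0],
    [-0.1,0,0],
    [-0.1,0,0],
    [-0.1,0,0],
    [0,0,0],
    [0,0,0]
  ],
  "gripper": -0.72
}}

```text
time: 54.2
position: [449.9, 70.4, 115.6]
orientation: [[0.007, 1.0, 0.015], [0.709, 0.006, -0.706], [-0.706, 0.016, -0.709]]
ft_force: [1.0, -0.1, -0.1]
finger_gap: 73.2
grip_force: 0.0
```

```bash
python3 - <<'E'
from h import *
k,im=snap("wrist","r3")
for m,c,a in blobs(im,300): print("blob",c.round(),a)
h=cv2.cvtColor(im,cv2.COLOR_BGR2HSV); y=cv2.inRange(h,(18,110,80),(32,255,255)); y[:100]=0;y[330:]=0;y[:,:220]=0;y[:,420:]=0
r,c=np.nonzero(y); print("yellow",c.min(),c.max(),r.min(),r.max(), "centre on lid plane")
P=np.array([[449,-5.1+17,48]]); print("pred lid centre",proj(k,P), "mean",c.mean(),r.mean())
E
```

```text
blob [572. 299.] 558
blob [332. 328.] 791
yellow 291 346 194 287 centre on lid plane
pred lid centre [[316.53816524 235.65696987]] mean 318.03610326744655 241.150262202501
```

>>> {"name": "apply_moves", "arguments": {
  "delta_pos": [
    [0,-0.058,-0.058],
    [0,-0.058,-0.058],
    [0,-0.058,-0.058],
    [0,-0.058,-0.058],
    [0,-0.052,-0.053],
    [0,0,0],
    [0,0,0]
  ],
  "angular": [
    [0,0,0],
    [0,0,0],
    [0,0,0],
    [0,0,0],
    [0,0,0],
    [0,0,0],
    [0,0,0]
  ]
}}

```text
time: 55.12
position: [450.3, -14.6, 30.7]
orientation: [[0.009, 1.0, 0.016], [0.708, 0.005, -0.706], [-0.706, 0.018, -0.708]]
ft_force: [1.1, 0.3, 0.1]
finger_gap: 73.2
grip_force: 0.0
```

>>> {"name": "apply_moves", "arguments": {
  "delta_pos": [
    [0,0,0],
    [0,0,0],
    [0,0,0],
    [0,0,0]
  ],
  "angular": [
    [0,0,0],
    [0,0,0],
    [0,0,0],
    [0,0,0]
  ],
  "gripper": -0.39
}}

```text
time: 55.62
position: [450.1, -14.0, 30.4]
orientation: [[0.006, 1.0, 0.017], [0.707, 0.008, -0.707], [-0.707, 0.016, -0.707]]
ft_force: [-0.7, 1.4, 6.7]
finger_gap: 59.5
grip_force: 25.5
```

>>> {"name": "apply_moves", "arguments": {
  "delta_pos": [
    [0,0,0.01],
    [0,0,0.04],
    [0,0,0.1],
    [0,0,0.13],
    [0,0,0.13]
  ],
  "angular": [
    [0,0,0],
    [0,0,0],
    [0,0,0],
    [0,0,0],
    [0,0,0]
  ]
}}

```text
time: 56.25
position: [448.6, -14.3, 153.2]
orientation: [[0.005, 1.0, 0.015], [0.708, 0.007, -0.706], [-0.706, 0.014, -0.708]]
ft_force: [-0.3, 0.3, -1.4]
finger_gap: 59.6
grip_force: 25.3
```

>>> {"name": "apply_moves", "arguments": {
  "delta_pos": [
    [0.009,-0.038,0],
    [0.009,-0.038,0],
    [0.009,-0.038,0],
    [0.009,-0.038,0],
    [0.009,-0.038,0],
    [0.009,-0.038,0],
    [0.009,-0.038,0],
    [0.009,-0.038,0],
    [0.009,-0.038,0],
    [0.009,-0.038,0],
    [0.01,-0.038,0],
    [0.01,-0.038,0],
    [0.01,-0.038,0],
    [0.01,-0.038,0],
    [0.01,-0.038,0],
    [0.01,-0.038,0],
    [0.01,-0.038,0],
    [0.01,-0.038,0],
    [0.01,-0.038,0],
    [0.01,-0.038,0]
  ],
  "angular": [
    [0.1,0,0],
    [0.1,0,0],
    [0.1,0,0],
    [0.1,0,0],
    [0.1,0,0],
    [0.1,0,0],
    [0.1,0,0],
    [0.1,0,0],
    [0.1,0,0],
    [0.1,0,0],
    [0,0,-0.103],
    [0,0,-0.103],
    [0,0,-0.103],
    [0,0,-0.103],
    [0,0,-0.103],
    [0,0,-0.103],
    [0,0,-0.103],
    [0,0,-0.103],
    [0,0,-0.103],
    [0,0,-0.103]
  ]
}}

```text
time: 58.75
position: [505.6, -242.5, 152.0]
orientation: [[0.705, -0.065, 0.706], [-0.041, -0.998, -0.052], [0.708, 0.007, -0.706]]
ft_force: [0.1, 0.2, -1.7]
finger_gap: 59.7
grip_force: 25.4
```

>>> {"name": "apply_moves", "arguments": {
  "delta_pos": [
    [0,0,-0.08],
    [0,0,-0.12],
    [0,0,-0.12],
    [0,0,-0.07],
    [0,0,-0.03],
    [0,0,-0.015],
    [0,0,0],
    [0,0,0],
    [0,0,0]
  ],
  "angular": [
    [0,0,0],
    [0,0,0],
    [0,0,0],
    [0,0,0],
    [0,0,0],
    [0,0,0],
    [0,0,0],
    [0,0,0],
    [0,0,0]
  ]
}}

```text
time: 59.88
position: [506.2, -242.8, 21.9]
orientation: [[0.705, -0.061, 0.707], [-0.038, -0.998, -0.049], [0.708, 0.008, -0.706]]
ft_force: [-0.2, 0.4, -1.8]
finger_gap: 59.7
grip_force: 25.3
```

>>> {"name": "apply_moves", "arguments": {
  "delta_pos": [
    [0,0,-0.004],
    [0,0,0],
    [0,0,0]
  ],
  "angular": [
    [0,0,0],
    [0,0,0],
    [0,0,0]
  ]
}}

```text
time: 60.25
position: [506.0, -242.4, 20.1]
orientation: [[0.705, -0.061, 0.706], [-0.039, -0.998, -0.048], [0.708, 0.007, -0.706]]
ft_force: [0.0, 0.1, -2.1]
finger_gap: 59.7
grip_force: 25.3
```

>>> {"name": "apply_moves", "arguments": {
  "delta_pos": [
    [0,0,-0.003],
    [0,0,0],
    [0,0,0]
  ],
  "angular": [
    [0,0,0],
    [0,0,0],
    [0,0,0]
  ]
}}

```text
time: 60.62
position: [506.0, -242.4, 19.2]
orientation: [[0.706, -0.061, 0.706], [-0.039, -0.998, -0.048], [0.708, 0.007, -0.707]]
ft_force: [0.5, -0.7, -2.3]
finger_gap: 59.5
grip_force: 25.3
```

>>> {"name": "apply_moves", "arguments": {
  "delta_pos": [
    [0,0,-0.003],
    [0,0,0],
    [0,0,0]
  ],
  "angular": [
    [0,0,0],
    [0,0,0],
    [0,0,0]
  ]
}}

```text
time: 61.0
position: [506.3, -242.6, 18.6]
orientation: [[0.705, -0.061, 0.707], [-0.038, -0.998, -0.048], [0.708, 0.007, -0.706]]
ft_force: [0.7, 0.8, 1.4]
finger_gap: 59.6
grip_force: 25.6
```

>>> {"name": "apply_moves", "arguments": {
  "delta_pos": [
    [0,0,-0.003],
    [0,0,0],
    [0,0,0]
  ],
  "angular": [
    [0,0,0],
    [0,0,0],
    [0,0,0]
  ]
}}

```text
time: 61.38
position: [506.8, -242.7, 18.6]
orientation: [[0.704, -0.061, 0.708], [-0.038, -0.998, -0.048], [0.71, 0.007, -0.705]]
ft_force: [-3.2, 1.9, 7.6]
finger_gap: 59.8
grip_force: 26.5
```

>>> {"name": "apply_moves", "arguments": {
  "delta_pos": [
    [0,0,0],
    [0,0,0],
    [-0.03,0.002,0.03],
    [-0.09,0.005,0.09],
    [-0.12,0.007,0.12]
  ],
  "angular": [
    [0,0,0],
    [0,0,0],
    [0,0,0],
    [0,0,0],
    [0,0,0]
  ],
  "gripper": -0.62
}}

```text
time: 62.0
position: [433.1, -237.5, 89.3]
orientation: [[0.707, -0.06, 0.705], [-0.039, -0.998, -0.046], [0.706, 0.005, -0.708]]
ft_force: [0.8, -0.6, 1.4]
finger_gap: 69.5
grip_force: 0.0
```

>>> {"name": "apply_moves", "arguments": {
  "delta_pos": [
    [0.049,0.113,0.05],
    [0.049,0.113,0.05],
    [0.049,0.113,0.05],
    [0.049,0.113,0.05],
    [0.049,0.113,0.05],
    [0.049,0.113,0.05],
    [0.049,0.113,0.05],
    [0.049,0.113,0.05],
    [0.049,0.113,0.05],
    [0.049,0.113,0.05],
    [0.049,0.113,0.02],
    [0.049,0.113,0],
    [0.049,0.113,0],
    [0.049,0.113,0],
    [0,0,0],
    [0,0,0]
  ],
  "angular": [
    [0.005,0.1,0],
    [0.005,0.1,0],
    [0.005,0.1,0],
    [0.005,0.1,0],
    [0.005,0.1,0],
    [0,0,0.083],
    [0,0,0],
    [0,0,0],
    [0,0,0],
    [0,0,0],
    [0,0,0],
    [0,0,0],
    [0,0,0],
    [0,0,0],
    [0,0,0],
    [0,0,0]
  ]
}}

```text
time: 64.0
position: [620.9, 200.2, 219.4]
orientation: [[0.98, 0.085, 0.18], [0.077, -0.996, 0.05], [0.184, -0.035, -0.982]]
ft_force: [-0.3, 0.2, -0.7]
finger_gap: 69.3
grip_force: 0.0
```

```bash
python3 - <<'E'
from h import *
st(); k,im=boxes("w4"); kd,im=snap("side","p4"); cv2.imwrite("pics/p4c.png",cv2.resize(im[100:480,200:560],(568,600)))
E
```

```text
t 64.0 p [620.9 200.2 219.4] q [0.11 0.22 1.56 0.03 1.18 1.59] F [-0.3  0.2 -0.7] gap 69.3 grip 0.0
[[0.98, 0.085, 0.18], [0.077, -0.996, 0.05], [0.184, -0.035, -0.982]]
box [282. 230.] 7445  (array([6.3887e+02, 2.3889e+02, 1.0000e-01]), np.float64(0.123))
```

View pics/p4c.png

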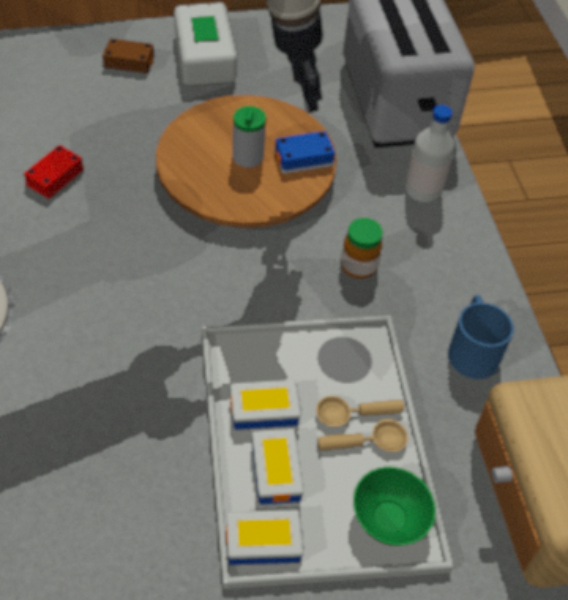

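Three boxes lie lid up on the tray at crop pixels (265,400), (275,468) and (263,535). Box A has been nudged towards the corner since it was placed. Box D at (305,150) is still on the Susan.

>>> {"name": "apply_moves", "arguments": {
  "delta_pos": [
    [0.02,0.043,0],
    [0.02,0.043,0],
    [0.02,0.042,0],
    [0,0,0],
    [0,0,0]
  ],
  "angular": [
    [-0.016,0.058,0],
    [-0.016,0.057,0],
    [0,0,0],
    [0,0,0],
    [0,0,0]
  ],
  "gripper": -0.72
}}

```text
time: 64.72
position: [638.9, 238.5, 220.2]
orientation: [[0.997, 0.082, 0.002], [0.082, -0.997, 0.001], [0.002, -0.001, -1.0]]
ft_force: [0.4, -0.4, 1.0]
finger_gap: 73.3
grip_force: 0.0
```

```bash
python3 - <<'E'
from h import *
st(); k,im=boxes(); im=cv2.imread("pics/p4.png")
cv2.imwrite("pics/p4z.png",cv2.resize(im[330:480,320:460],(560,600),interpolation=cv2.INTER_CUBIC))
E
```

```text
t 64.72 p [638.9 238.5 220.2] q [0.18 0.44 1.28 0.   1.42 1.67] F [ 0.4 -0.4  1. ] gap 73.3 grip 0.0
[[0.997, 0.082, 0.002], [0.082, -0.997, 0.001], [0.002, -0.001, -1.0]]
box [319. 220.] 7545  (array([6.3827e+02, 2.3878e+02, 9.0000e-02]), np.float64(0.131))
```

View pics/p4z.png

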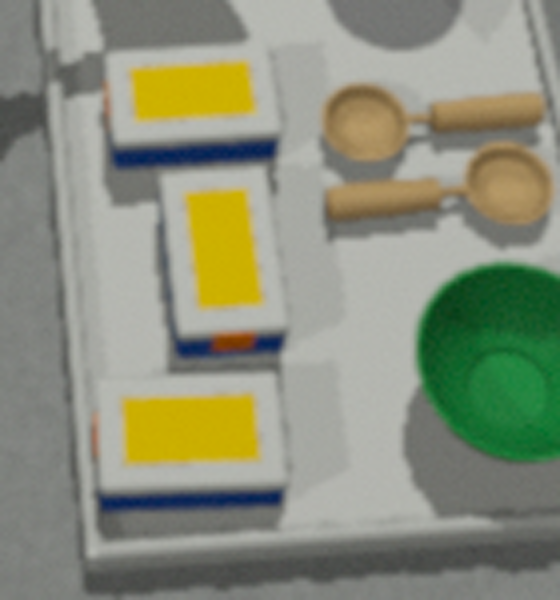

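All three are still flat on the tray floor, lid up. Box A was only knocked a little towards the near rim and is fine. Picking D.

>>> {"name": "apply_moves", "arguments": {
  "delta_pos": [
    [0,0,-0.15],
    [0,0,-0.15],
    [0,0,-0.15],
    [0,0,-0.1],
    [0,0,-0.05],
    [0,0,0],
    [0,0,0]
  ],
  "angular": [
    [0,0,0],
    [0,0,0],
    [0,0,0],
    [0,0,0],
    [0,0,0],
    [0,0,0],
    [0,0,0]
  ]
}}

```text
time: 65.65
position: [640.8, 239.2, 42.2]
orientation: [[0.997, 0.082, 0.005], [0.082, -0.997, 0.001], [0.005, -0.001, -1.0]]
ft_force: [0.5, 0.2, 0.4]
finger_gap: 73.4
grip_force: 0.0
```

>>> {"name": "apply_moves", "arguments": {
  "delta_pos": [
    [0,0,0],
    [0,0,0],
    [0,0,0],
    [0,0,0],
    [0,0,0]
  ],
  "angular": [
    [0,0,0],
    [0,0,0],
    [0,0,0],
    [0,0,0],
    [0,0,0]
  ],
  "gripper": -0.39
}}

```text
time: 66.28
position: [640.8, 239.3, 42.2]
orientation: [[0.997, 0.082, 0.005], [0.082, -0.997, 0.001], [0.005, -0.001, -1.0]]
ft_force: [-0.5, -0.9, 6.6]
finger_gap: 59.8
grip_force: 20.8
```

>>> {"name": "apply_moves", "arguments": {
  "delta_pos": [
    [0,0,0.03],
    [0,0,0.1],
    [0,0,0.17],
    [0,0,0.17],
    [-0.053,-0.068,0],
    [-0.053,-0.068,0],
    [-0.053,-0.068,0],
    [-0.053,-0.068,0],
    [-0.053,-0.068,0],
    [-0.053,-0.068,0],
    [-0.053,-0.068,0],
    [-0.053,-0.068,0],
    [-0.053,-0.068,0],
    [-0.053,-0.067,0],
    [-0.053,-0.067,0],
    [-0.053,-0.067,0],
    [0,0,0],
    [0,0,0]
  ],
  "angular": [
    [0,0,0],
    [0,0,0],
    [0,0,0],
    [0,0,0],
    [0,0,0.079],
    [0,0,0.079],
    [0,0,0.079],
    [0,0,0.079],
    [0,0,0.079],
    [0,0,0.079],
    [0,0,0.079],
    [0,0,0.079],
    [0,0,0.079],
    [0,0,0.079],
    [0,0,0.079],
    [0,0,0.079],
    [0,0,0],
    [0,0,0]
  ]
}}

```text
time: 68.53
position: [448.8, -4.6, 181.3]
orientation: [[0.001, 1.0, -0.0], [1.0, -0.001, 0.002], [0.002, -0.0, -1.0]]
ft_force: [0.3, 0.1, -1.4]
finger_gap: 59.5
grip_force: 20.7
```

>>> {"name": "apply_moves", "arguments": {
  "delta_pos": [
    [0,0,-0.15],
    [0,0,-0.2],
    [0,0,-0.15],
    [0,0,-0.08],
    [0,0,-0.02],
    [0,0,0],
    [0,0,0],
    [0,0,0]
  ],
  "angular": [
    [0,0,0],
    [0,0,0],
    [0,0,0],
    [0,0,0],
    [0,0,0],
    [0,0,0],
    [0,0,0],
    [0,0,0]
  ]
}}

```text
time: 69.53
position: [449.0, -4.7, 1.3]
orientation: [[-0.0, 1.0, -0.0], [1.0, 0.0, 0.002], [0.002, -0.0, -1.0]]
ft_force: [-0.4, 0.2, -1.6]
finger_gap: 59.5
grip_force: 22.2
```

```bash
python3 - <<'E'
from h import *
st()
E
```

```text
t 69.53 p [449.   -4.7   1.3] q [-0.28  0.17  2.1   0.    0.87 -0.28] F [-0.4  0.2 -1.6] gap 59.5 grip 22.2
[[-0.0, 1.0, -0.0], [1.0, 0.0, 0.002], [0.002, -0.0, -1.0]]
```

>>> {"name": "apply_moves", "arguments": {
  "delta_pos": [
    [0,0,-0.003],
    [0,0,0],
    [0,0,0]
  ],
  "angular": [
    [0,0,0],
    [0,0,0],
    [0,0,0]
  ]
}}

```text
time: 69.9
position: [449.0, -4.8, 1.1]
orientation: [[-0.0, 1.0, -0.001], [1.0, 0.0, 0.002], [0.002, -0.001, -1.0]]
ft_force: [-2.4, 1.2, 8.5]
finger_gap: 60.0
grip_force: 23.0
```

>>> {"name": "apply_moves", "arguments": {
  "delta_pos": [
    [0,0,-0.003],
    [0,0,0],
    [0,0,0]
  ],
  "angular": [
    [0,0,0],
    [0,0,0],
    [0,0,0]
  ]
}}

```text
time: 70.28
position: [449.2, -4.7, 0.8]
orientation: [[-0.0, 1.0, -0.001], [1.0, 0.0, 0.002], [0.002, -0.001, -1.0]]
ft_force: [-5.2, 2.4, 14.7]
finger_gap: 59.2
grip_force: 23.8
```

>>> {"name": "apply_moves", "arguments": {
  "delta_pos": [
    [0,0,0],
    [0,0,0],
    [0,0,0.03],
    [0,0,0.1],
    [0,0,0.1],
    [0,0.043,0.016],
    [0,0.043,0.016],
    [0,0.043,0.016],
    [0,0.043,0.016],
    [0,0.043,0.016],
    [0,0,0],
    [0,0,0]
  ],
  "angular": [
    [0,0,0],
    [0,0,0],
    [0,0,0],
    [0,0,0],
    [0,0,0],
    [-0.1,0,0],
    [-0.1,0,0],
    [-0.1,0,0],
    [-0.1,0,0],
    [-0.1,0,0],
    [0,0,0],
    [0,0,0]
  ],
  "gripper": -0.72
}}

```text
time: 71.78
position: [448.8, 59.4, 92.6]
orientation: [[0.0, 1.0, -0.001], [0.709, -0.001, -0.705], [-0.705, -0.0, -0.709]]
ft_force: [0.1, 0.3, 0.4]
finger_gap: 73.2
grip_force: 0.0
```

```bash
python3 - <<'E'
from h import *
st(); k,im=boxes("w5",z0=10,z1=34)
E
```

```text
t 71.78 p [448.8  59.4  92.6] q [ 0.32  0.34  1.88 -0.76  1.31  0.67] F [0.1 0.3 0.4] gap 73.2 grip 0.0
[[0.0, 1.0, -0.001], [0.709, -0.001, -0.705], [-0.705, -0.0, -0.709]]
box [322. 230.] 8248  (array([449.36, -14.86,   1.56]), np.float64(0.139))
```

>>> {"name": "apply_moves", "arguments": {
  "delta_pos": [
    [0,-0.06,-0.058],
    [0,-0.06,-0.058],
    [0,-0.06,-0.058],
    [0,-0.06,-0.058],
    [0,-0.053,-0.051],
    [0,0,0],
    [0,0,0]
  ],
  "angular": [
    [0,0,0],
    [0,0,0],
    [0,0,0],
    [0,0,0],
    [0,0,0],
    [0,0,0],
    [0,0,0]
  ]
}}

```text
time: 72.7
position: [449.3, -28.5, 8.5]
orientation: [[0.002, 1.0, -0.0], [0.709, -0.002, -0.705], [-0.705, 0.001, -0.709]]
ft_force: [-0.4, 0.2, -0.5]
finger_gap: 73.2
grip_force: 0.0
```

>>> {"name": "apply_moves", "arguments": {
  "delta_pos": [
    [0,0,0],
    [0,0,0],
    [0,0,0],
    [0,0,0],
    [0,0,0]
  ],
  "angular": [
    [0,0,0],
    [0,0,0],
    [0,0,0],
    [0,0,0],
    [0,0,0]
  ],
  "gripper": -0.39
}}

```text
time: 73.32
position: [449.5, -27.9, 8.4]
orientation: [[0.001, 1.0, 0.001], [0.708, 0.0, -0.706], [-0.706, 0.001, -0.708]]
ft_force: [-1.5, 1.9, 5.6]
finger_gap: 60.4
grip_force: 22.8
```

>>> {"name": "apply_moves", "arguments": {
  "delta_pos": [
    [0,0,0.03],
    [0,0,0.09],
    [0,0,0.14],
    [0,0,0.14],
    [0,0.01,0],
    [0,0.01,0],
    [0,0.01,0],
    [0,0.01,0],
    [0,0.01,0],
    [0,0.01,0],
    [0,0.01,0],
    [0,0.01,0],
    [0,0.01,0],
    [0,0.01,0],
    [0,0,0],
    [0,0,0]
  ],
  "angular": [
    [0,0,0],
    [0,0,0],
    [0,0,0],
    [0,0,0],
    [0.1,0,0],
    [0.1,0,0],
    [0.1,0,0],
    [0.1,0,0],
    [0.1,0,0],
    [0.1,0,0],
    [0.1,0,0],
    [0.1,0,0],
    [0.1,0,0],
    [0.1,0,0],
    [0,0,0],
    [0,0,0]
  ]
}}

```text
time: 75.32
position: [448.6, 1.9, 127.6]
orientation: [[-0.001, 1.0, -0.001], [0.707, 0.001, 0.707], [0.707, 0.0, -0.707]]
ft_force: [-0.5, 0.1, -0.7]
finger_gap: 59.8
grip_force: 22.5
```

>>> {"name": "apply_moves", "arguments": {
  "delta_pos": [
    [0,0,-0.1],
    [0,0,-0.1],
    [0,0,-0.07],
    [0,0,-0.025],
    [0,0,0],
    [0,0,0],
    [0,0,0]
  ],
  "angular": [
    [0,0,0],
    [0,0,0],
    [0,0,0],
    [0,0,0],
    [0,0,0],
    [0,0,0],
    [0,0,0]
  ]
}}

```text
time: 76.2
position: [449.1, 1.4, 39.5]
orientation: [[-0.001, 1.0, 0.0], [0.707, 0.001, 0.708], [0.708, 0.001, -0.707]]
ft_force: [0.2, 1.1, -1.1]
finger_gap: 59.8
grip_force: 22.5
```

>>> {"name": "apply_moves", "arguments": {
  "delta_pos": [
    [0,0,-0.005],
    [0,0,0],
    [0,0,0]
  ],
  "angular": [
    [0,0,0],
    [0,0,0],
    [0,0,0]
  ]
}}

```text
time: 76.58
position: [448.5, 1.8, 37.4]
orientation: [[-0.0, 1.0, -0.001], [0.706, 0.001, 0.709], [0.709, -0.0, -0.706]]
ft_force: [0.0, 0.4, -1.1]
finger_gap: 59.5
grip_force: 22.5
```

>>> {"name": "apply_moves", "arguments": {
  "delta_pos": [
    [0,0,-0.005],
    [0,0,0],
    [0,0,0]
  ],
  "angular": [
    [0,0,0],
    [0,0,0],
    [0,0,0]
  ]
}}

```text
time: 76.95
position: [448.6, 1.8, 35.8]
orientation: [[-0.0, 1.0, -0.001], [0.706, 0.001, 0.708], [0.708, -0.0, -0.706]]
ft_force: [0.2, 0.3, -0.9]
finger_gap: 59.5
grip_force: 22.5
```

>>> {"name": "apply_moves", "arguments": {
  "delta_pos": [
    [0,0,-0.004],
    [0,0,0],
    [0,0,0]
  ],
  "angular": [
    [0,0,0],
    [0,0,0],
    [0,0,0]
  ]
}}

```text
time: 77.32
position: [448.6, 1.7, 34.7]
orientation: [[-0.0, 1.0, -0.001], [0.706, 0.001, 0.708], [0.708, -0.0, -0.706]]
ft_force: [0.8, 0.4, -0.8]
finger_gap: 59.8
grip_force: 22.5
```

>>> {"name": "apply_moves", "arguments": {
  "delta_pos": [
    [0,0,-0.004],
    [0,0,0],
    [0,0,0]
  ],
  "angular": [
    [0,0,0],
    [0,0,0],
    [0,0,0]
  ]
}}

```text
time: 77.7
position: [448.6, 1.7, 33.5]
orientation: [[-0.0, 1.0, -0.001], [0.706, 0.001, 0.708], [0.708, -0.0, -0.706]]
ft_force: [-0.0, -0.0, -1.1]
finger_gap: 59.5
grip_force: 22.5
```

>>> {"name": "apply_moves", "arguments": {
  "delta_pos": [
    [0,0,-0.004],
    [0,0,0],
    [0,0,0]
  ],
  "angular": [
    [0,0,0],
    [0,0,0],
    [0,0,0]
  ]
}}

```text
time: 78.08
position: [448.6, 1.8, 32.3]
orientation: [[-0.0, 1.0, -0.001], [0.706, 0.001, 0.708], [0.708, -0.0, -0.706]]
ft_force: [-0.2, -0.0, -1.2]
finger_gap: 59.8
grip_force: 22.5
```

>>> {"name": "apply_moves", "arguments": {
  "delta_pos": [
    [0,0,-0.004],
    [0,0,0],
    [0,0,0]
  ],
  "angular": [
    [0,0,0],
    [0,0,0],
    [0,0,0]
  ]
}}

```text
time: 78.45
position: [448.6, 1.8, 31.1]
orientation: [[-0.0, 1.0, -0.001], [0.706, 0.001, 0.708], [0.708, -0.0, -0.706]]
ft_force: [-0.5, 0.7, -1.0]
finger_gap: 59.4
grip_force: 22.5
```

>>> {"name": "apply_moves", "arguments": {
  "delta_pos": [
    [0,0,-0.004],
    [0,0,0],
    [0,0,0]
  ],
  "angular": [
    [0,0,0],
    [0,0,0],
    [0,0,0]
  ]
}}

```text
time: 78.82
position: [448.6, 1.7, 29.9]
orientation: [[-0.0, 1.0, -0.001], [0.706, 0.001, 0.708], [0.708, -0.0, -0.706]]
ft_force: [-0.8, -0.6, -1.0]
finger_gap: 59.8
grip_force: 22.5
```

>>> {"name": "apply_moves", "arguments": {
  "delta_pos": [
    [0,0,-0.003],
    [0,0,0],
    [0,0,0]
  ],
  "angular": [
    [0,0,0],
    [0,0,0],
    [0,0,0]
  ]
}}

```text
time: 79.2
position: [448.6, 1.7, 29.0]
orientation: [[-0.0, 1.0, -0.001], [0.706, 0.001, 0.708], [0.708, -0.0, -0.706]]
ft_force: [0.1, 0.6, -0.8]
finger_gap: 59.6
grip_force: 22.5
```

>>> {"name": "apply_moves", "arguments": {
  "delta_pos": [
    [0,0,-0.004],
    [0,0,0],
    [0,0,0]
  ],
  "angular": [
    [0,0,0],
    [0,0,0],
    [0,0,0]
  ]
}}

```text
time: 79.58
position: [448.7, 1.7, 27.9]
orientation: [[-0.0, 1.0, -0.001], [0.706, 0.001, 0.708], [0.708, -0.0, -0.706]]
ft_force: [-0.4, -0.7, 1.6]
finger_gap: 59.7
grip_force: 22.6
```

>>> {"name": "apply_moves", "arguments": {
  "delta_pos": [
    [0,0,-0.003],
    [0,0,0],
    [0,0,0]
  ],
  "angular": [
    [0,0,0],
    [0,0,0],
    [0,0,0]
  ]
}}

```text
time: 79.95
position: [448.7, 1.7, 27.9]
orientation: [[-0.001, 1.0, -0.001], [0.705, 0.001, 0.709], [0.709, -0.0, -0.705]]
ft_force: [-2.1, -2.5, 7.6]
finger_gap: 59.9
grip_force: 23.3
```

>>> {"name": "apply_moves", "arguments": {
  "delta_pos": [
    [0,0,-0.003],
    [0,0,0],
    [0,0,0]
  ],
  "angular": [
    [0,0,0],
    [0,0,0],
    [0,0,0]
  ]
}}

```text
time: 80.32
position: [448.7, 1.7, 27.9]
orientation: [[-0.001, 1.0, -0.002], [0.704, 0.002, 0.71], [0.71, -0.0, -0.704]]
ft_force: [-4.8, -3.1, 13.4]
finger_gap: 59.8
grip_force: 24.0
```

>>> {"name": "apply_moves", "arguments": {
  "delta_pos": [
    [0,0,0],
    [0,0,0],
    [0,-0.04,0.04],
    [0,-0.09,0.09],
    [0,-0.11,0.11],
    [0,0.046,0.06],
    [0,0.046,0.06],
    [0,0.046,0.06],
    [0,0.046,0.06],
    [0,0.046,0.06],
    [0,0.047,-0.05],
    [0,0.047,-0.05],
    [0,0.047,-0.05],
    [0,0.047,-0.05],
    [0,0.047,-0.05],
    [0,0,0],
    [0,0,0]
  ],
  "angular": [
    [0,0,0],
    [0,0,0],
    [0,0,0],
    [0,0,0],
    [0,0,0],
    [-0.1,0,0],
    [-0.1,0,0],
    [-0.1,0,0],
    [-0.1,0,0],
    [-0.1,0,0],
    [-0.1,0,0],
    [-0.1,0,0],
    [-0.1,0,0],
    [-0.1,0,0],
    [-0.1,0,0],
    [0,0,0],
    [0,0,0]
  ],
  "gripper": -0.72
}}

```text
time: 82.45
position: [449.4, 68.8, 114.2]
orientation: [[0.002, 1.0, -0.0], [0.709, -0.001, -0.705], [-0.705, 0.001, -0.709]]
ft_force: [0.3, -0.3, 0.4]
finger_gap: 73.2
grip_force: 0.0
```

```bash
python3 - <<'E'
from h import *
s=st(); k,im=snap("wrist","r4")
h=cv2.cvtColor(im,cv2.COLOR_BGR2HSV); y=cv2.inRange(h,(18,110,80),(32,255,255)); y[:100]=0;y[330:]=0;y[:,:220]=0;y[:,420:]=0
r,c=np.nonzero(y); print("yellow",c.min(),c.max(),r.min(),r.max(),"pred lid centre",proj(k,np.array([[449,-6.9+17,48]])), "mean",c.mean(),r.mean())
# cup, tray boxes from side
kd,im=snap("side","s4")
E
```

```text
t 82.45 p [449.4  68.8 114.2] q [ 0.34  0.31  1.86 -0.75  1.36  0.65] F [ 0.3 -0.3  0.4] gap 73.2 grip 0.0
[[0.002, 1.0, -0.0], [0.709, -0.001, -0.705], [-0.705, 0.001, -0.709]]
yellow 292 378 196 329 pred lid centre [[319.35263331 237.81040416]] mean 321.39623366641047 246.6127978478094
```

>>> {"name": "apply_moves", "arguments": {
  "delta_pos": [
    [0,-0.058,-0.057],
    [0,-0.058,-0.057],
    [0,-0.058,-0.057],
    [0,-0.058,-0.057],
    [0,-0.053,-0.053],
    [0,0,0],
    [0,0,0]
  ],
  "angular": [
    [0,0,0],
    [0,0,0],
    [0,0,0],
    [0,0,0],
    [0,0,0],
    [0,0,0],
    [0,0,0]
  ]
}}

```text
time: 83.42
position: [449.7, -16.4, 30.3]
orientation: [[0.003, 1.0, 0.001], [0.709, -0.001, -0.705], [-0.705, 0.003, -0.709]]
ft_force: [0.3, 0.1, 0.6]
finger_gap: 73.3
grip_force: 0.0
```

>>> {"name": "apply_moves", "arguments": {
  "delta_pos": [
    [0,0,0],
    [0,0,0],
    [0,0,0],
    [0,0,0]
  ],
  "angular": [
    [0,0,0],
    [0,0,0],
    [0,0,0],
    [0,0,0]
  ],
  "gripper": -0.39
}}

```text
time: 83.92
position: [449.7, -15.9, 30.0]
orientation: [[0.001, 1.0, 0.001], [0.708, 0.0, -0.706], [-0.706, 0.001, -0.708]]
ft_force: [0.1, 1.7, 6.9]
finger_gap: 59.7
grip_force: 22.5
```

>>> {"name": "apply_moves", "arguments": {
  "delta_pos": [
    [0,0,0.01],
    [0,0,0.04],
    [0,0,0.1],
    [0,0,0.13],
    [0,0,0.13]
  ],
  "angular": [
    [0,0,0],
    [0,0,0],
    [0,0,0],
    [0,0,0],
    [0,0,0]
  ]
}}

```text
time: 84.55
position: [448.2, -16.2, 153.2]
orientation: [[-0.001, 1.0, -0.001], [0.709, -0.0, -0.706], [-0.706, -0.001, -0.709]]
ft_force: [0.5, -0.6, -1.4]
finger_gap: 59.7
grip_force: 22.5
```

>>> {"name": "apply_moves", "arguments": {
  "delta_pos": [
    [0.01,-0.023,0],
    [0.01,-0.023,0],
    [0.01,-0.023,0],
    [0.01,-0.023,0],
    [0.01,-0.023,0],
    [0.01,-0.023,0],
    [0.01,-0.023,0],
    [0.01,-0.023,0],
    [0.01,-0.023,0],
    [0.01,-0.023,0],
    [0.01,-0.024,0],
    [0.01,-0.024,0],
    [0.01,-0.024,0],
    [0.01,-0.024,0],
    [0.01,-0.024,0],
    [0.01,-0.024,0],
    [0.01,-0.024,0],
    [0.01,-0.024,0],
    [0.01,-0.024,0],
    [0.01,-0.024,0]
  ],
  "angular": [
    [0.1,0,0],
    [0.1,0,0],
    [0.1,0,0],
    [0.1,0,0],
    [0.1,0,0],
    [0.1,0,0],
    [0.1,0,0],
    [0.1,0,0],
    [0.1,0,0],
    [0.1,0,0],
    [0,0,-0.103],
    [0,0,-0.103],
    [0,0,-0.103],
    [0,0,-0.103],
    [0,0,-0.103],
    [0,0,-0.103],
    [0,0,-0.103],
    [0,0,-0.103],
    [0,0,-0.103],
    [0,0,-0.103]
  ]
}}

```text
time: 87.05
position: [508.2, -157.4, 152.0]
orientation: [[0.704, -0.051, 0.708], [-0.036, -0.999, -0.037], [0.709, 0.0, -0.705]]
ft_force: [0.1, -0.1, -1.2]
finger_gap: 59.6
grip_force: 22.6
```

>>> {"name": "apply_moves", "arguments": {
  "delta_pos": [
    [0,0,-0.08],
    [0,0,-0.12],
    [0,0,-0.12],
    [0,0,-0.07],
    [0,0,-0.03],
    [0,0,-0.015],
    [0,0,0],
    [0,0,0],
    [0,0,0]
  ],
  "angular": [
    [0,0,0],
    [0,0,0],
    [0,0,0],
    [0,0,0],
    [0,0,0],
    [0,0,0],
    [0,0,0],
    [0,0,0],
    [0,0,0]
  ]
}}

```text
time: 88.18
position: [508.9, -157.5, 21.8]
orientation: [[0.704, -0.046, 0.708], [-0.032, -0.999, -0.033], [0.709, 0.001, -0.705]]
ft_force: [0.5, -0.1, -1.7]
finger_gap: 59.3
grip_force: 22.5
```

>>> {"name": "apply_moves", "arguments": {
  "delta_pos": [
    [0,0,-0.004],
    [0,0,0],
    [0,0,0]
  ],
  "angular": [
    [0,0,0],
    [0,0,0],
    [0,0,0]
  ]
}}

```text
time: 88.55
position: [508.6, -157.3, 20.0]
orientation: [[0.705, -0.046, 0.708], [-0.033, -0.999, -0.033], [0.708, -0.0, -0.706]]
ft_force: [0.7, 0.0, -1.8]
finger_gap: 59.9
grip_force: 22.5
```

>>> {"name": "apply_moves", "arguments": {
  "delta_pos": [
    [0,0,-0.003],
    [0,0,0],
    [0,0,0]
  ],
  "angular": [
    [0,0,0],
    [0,0,0],
    [0,0,0]
  ]
}}

```text
time: 88.92
position: [508.6, -157.3, 19.1]
orientation: [[0.705, -0.046, 0.708], [-0.033, -0.999, -0.033], [0.708, -0.0, -0.706]]
ft_force: [-0.1, -0.6, 0.2]
finger_gap: 59.7
grip_force: 22.5
```

>>> {"name": "apply_moves", "arguments": {
  "delta_pos": [
    [0,0,-0.003],
    [0,0,0],
    [0,0,0]
  ],
  "angular": [
    [0,0,0],
    [0,0,0],
    [0,0,0]
  ]
}}

```text
time: 89.3
position: [508.9, -157.4, 18.5]
orientation: [[0.705, -0.046, 0.708], [-0.033, -0.999, -0.033], [0.709, -0.0, -0.705]]
ft_force: [0.6, 1.9, 0.8]
finger_gap: 59.6
grip_force: 22.7
```

>>> {"name": "apply_moves", "arguments": {
  "delta_pos": [
    [0,0,-0.003],
    [0,0,0]
  ],
  "angular": [
    [0,0,0],
    [0,0,0]
  ]
}}

```text
time: 89.55
position: [509.6, -157.6, 18.5]
orientation: [[0.703, -0.046, 0.71], [-0.032, -0.999, -0.033], [0.71, 0.0, -0.704]]
ft_force: [-2.4, 2.3, 8.0]
finger_gap: 59.8
grip_force: 23.6
```

>>> {"name": "apply_moves", "arguments": {
  "delta_pos": [
    [0,0,0],
    [0,0,0],
    [-0.03,0.001,0.03],
    [-0.09,0.004,0.09],
    [-0.12,0.005,0.12]
  ],
  "angular": [
    [0,0,0],
    [0,0,0],
    [0,0,0],
    [0,0,0],
    [0,0,0]
  ],
  "gripper": -0.62
}}

```text
time: 90.18
position: [444.2, -153.9, 84.4]
orientation: [[0.702, -0.043, 0.711], [-0.033, -0.999, -0.029], [0.712, -0.003, -0.703]]
ft_force: [-0.2, -0.7, 1.2]
finger_gap: 69.3
grip_force: 0.0
```

>>> {"name": "apply_moves", "arguments": {
  "delta_pos": [
    [0.022,0.096,0.07],
    [0.022,0.096,0.07],
    [0.022,0.096,0.07],
    [0.022,0.096,0.07],
    [0.022,0.096,0.07],
    [0.022,0.096,0.07],
    [0.022,0.096,0.07],
    [0.022,0.096,0.07],
    [0.022,0.096,0],
    [0.022,0.096,0],
    [0.022,0.096,0],
    [0.022,0.096,0],
    [0.022,0.096,0],
    [0.022,0.096,0],
    [0,0,0],
    [0,0,0]
  ],
  "angular": [
    [0.002,0.071,0],
    [0.002,0.071,0],
    [0.002,0.071,0],
    [0.002,0.071,0],
    [0.002,0.071,0],
    [0.002,0.071,0],
    [0.002,0.074,0],
    [0,0,0],
    [0,0,0],
    [0,0,0],
    [0,0,0],
    [0,0,0],
    [0,0,0],
    [0,0,0],
    [0,0,0],
    [0,0,0]
  ],
  "gripper": -0.8
}}

```text
time: 92.18
position: [531.5, 225.3, 228.3]
orientation: [[0.994, -0.036, 0.104], [-0.037, -0.999, 0.014], [0.104, -0.018, -0.994]]
ft_force: [0.7, -0.2, -0.1]
finger_gap: 77.0
grip_force: 0.0
```

```bash
cat >> h.py <<'E'
def lid(k,im,box=None):
    h=cv2.cvtColor(im,cv2.COLOR_BGR2HSV); m=cv2.inRange(h,(45,100,40),(85,255,255))
    n,l,s,c=cv2.connectedComponentsWithStats(cv2.morphologyEx(m,cv2.MORPH_CLOSE,np.ones((5,5))))
    return [(c[i].round(1),s[i,4],s[i,:4]) for i in range(1,n) if s[i,4]>60]
E
python3 - <<'E'
from h import *
st(); k,im=snap("wrist","c1")
for c,a,b in lid(k,im): print("w",c,a,b,onz(k,c,136).round(1))
for n in ["scene","side"]:
    k2,i2=snap(n,n+"5")
    for c,a,b in lid(k2,i2): print(n,c,a,b,onz(k2,c,136).round(1)[:2])
    if n=="side": cv2.imwrite("pics/p5c.png",cv2.resize(i2[100:480,200:560],(568,600)))
E
```

```text
t 92.17 p [531.5 225.3 228.3] q [ 0.2   0.09  1.68 -0.01  1.27  1.8 ] F [ 0.7 -0.2 -0.1] gap 77.0 grip 0.0
[[0.994, -0.036, 0.104], [-0.037, -0.999, 0.014], [0.104, -0.018, -0.994]]
w [546.2  60.2] 2557 [519  30  55  60] [675.   54.1 136. ]
w [276.4 247.8] 5429 [235 207  84  83] [540.5 255.4 136. ]
w [ 13.9 276.2] 1098 [  0 256  32  40] [520.1 509.2 136. ]
scene [13.  94.6] 873 [ 0 59 28 59] [ -270.9 -1014.4]
scene [474.7 252.7] 324 [461 246  28  14] [541.8 570.4]
scene [370.2 257.9] 270 [361 250  20  17] [542.6 257.2]
scene [139.  310.7] 1013 [120 294  39  34] [ 676.  -391.7]
scene [291.4 317. ] 310 [282 308  20  19] [718.5  20. ]
side [444.6  29.7] 10940 [348   0 194  69] [962.3 977.3]
side [128.9  75.1] 69 [125  60   9  27] [-139.2  828.9]
side [329.4 117.9] 204 [322 111  16  15] [491.4 515.9]
side [357.6 174.9] 263 [348 167  20  16] [538.4 253.9]
side [430.9 247.3] 339 [421 238  21  20] [676.7 -25. ]
side [449.6 420.3] 1985 [424 396  52  49] [ 611.2 -460.1]
```

View pics/p5c.png

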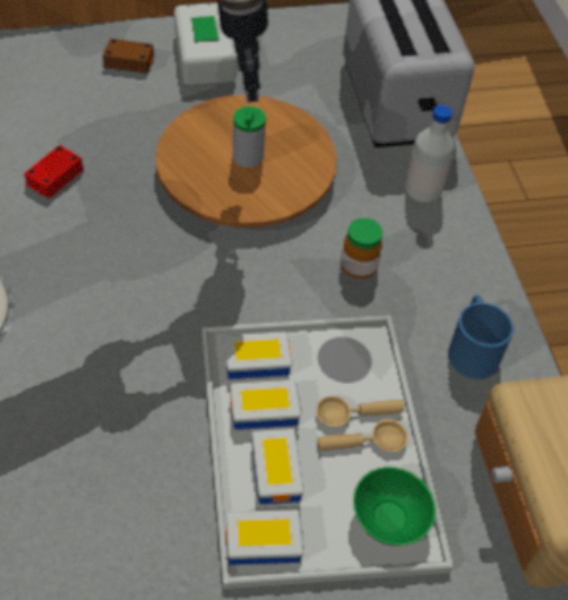

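All four boxes lie lid up on the tray, with the spoons and bowl undisturbed. The cup is at about (541,256). I'll centre over it and remeasure.

>>> {"name": "apply_moves", "arguments": {
  "delta_pos": [
    [0.016,0.051,0.03],
    [0.016,0.051,0.03],
    [0,0,0],
    [0,0,0],
    [0,0,0]
  ],
  "angular": [
    [-0.009,0.066,0],
    [0,0,0],
    [0,0,0],
    [0,0,0],
    [0,0,0]
  ],
  "gripper": -0.8
}}

```text
time: 92.95
position: [541.0, 255.7, 246.5]
orientation: [[0.999, -0.037, 0.001], [-0.037, -0.999, 0.0], [0.001, -0.0, -1.0]]
ft_force: [0.1, -0.1, 0.9]
finger_gap: 77.2
grip_force: 0.0
```

```bash
python3 - <<'E'
from h import *
st(); k,im=snap("wrist","c2")
for c,a,b in lid(k,im):
    if a>3000: print("w",c,a,b,onz(k,c,136).round(1),[onz(k,u,138).round(1)[:2] for u in [(b[0],c[1]),(b[0]+b[2],c[1]),(c[0],b[1]),(c[0],b[1]+b[3])]])
E
```

```text
t 92.95 p [541.  255.7 246.5] q [0.24 0.21 1.51 0.   1.42 1.85] F [ 0.1 -0.1  0.9] gap 77.2 grip 0.0
[[0.999, -0.037, 0.001], [-0.037, -0.999, 0.0], [0.001, -0.0, -1.0]]
w [318.6 237.8] 4836 [279 199  80  79] [541.  256.2 136. ] [array([542.7, 284.3]), array([540.6, 227.5]), array([569.5, 255.1]), array([510.7, 257.4])]
```

>>> {"name": "apply_moves", "arguments": {
  "delta_pos": [
    [-0.001,0.001,-0.12],
    [0,0,-0.15],
    [0,0,-0.15],
    [0,0,-0.08],
    [0,0,-0.038],
    [0,0,0],
    [0,0,0]
  ],
  "angular": [
    [0,0,0],
    [0,0,0],
    [0,0,0],
    [0,0,0],
    [0,0,0],
    [0,0,0],
    [0,0,0]
  ]
}}

```text
time: 93.88
position: [542.2, 257.0, 87.1]
orientation: [[0.999, -0.037, 0.005], [-0.037, -0.999, 0.001], [0.005, -0.002, -1.0]]
ft_force: [0.4, 0.5, 0.2]
finger_gap: 76.9
grip_force: 0.0
```

>>> {"name": "apply_moves", "arguments": {
  "delta_pos": [
    [0,0,0],
    [0,0,0],
    [0,0,0],
    [0,0,0],
    [0,0,0]
  ],
  "angular": [
    [0,0,0],
    [0,0,0],
    [0,0,0],
    [0,0,0],
    [0,0,0]
  ],
  "gripper": -0.37
}}

```text
time: 94.5
position: [542.0, 257.4, 86.6]
orientation: [[0.999, -0.037, 0.004], [-0.037, -0.999, 0.002], [0.004, -0.002, -1.0]]
ft_force: [0.0, 3.8, 6.4]
finger_gap: 58.5
grip_force: 4.2
```

>>> {"name": "apply_moves", "arguments": {
  "delta_pos": [
    [0,0,0],
    [0,0,0]
  ],
  "angular": [
    [0,0,0],
    [0,0,0]
  ],
  "gripper": -0.355
}}

```text
time: 94.75
position: [542.1, 257.4, 86.7]
orientation: [[0.999, -0.037, 0.004], [-0.037, -0.999, 0.002], [0.004, -0.002, -1.0]]
ft_force: [-0.4, 2.1, 6.5]
finger_gap: 58.1
grip_force: 12.9
```

>>> {"name": "apply_moves", "arguments": {
  "delta_pos": [
    [0,0,0],
    [0,0,0]
  ],
  "angular": [
    [0,0,0],
    [0,0,0]
  ],
  "gripper": -0.335
}}

```text
time: 95.0
position: [542.1, 257.5, 86.8]
orientation: [[0.999, -0.037, 0.004], [-0.037, -0.999, 0.002], [0.004, -0.002, -1.0]]
ft_force: [-0.6, 2.8, 7.8]
finger_gap: 57.6
grip_force: 33.6
```

>>> {"name": "apply_moves", "arguments": {
  "delta_pos": [
    [0,0,0.01],
    [0,0,0.04],
    [0,0,0.08],
    [0,0,0.08]
  ],
  "angular": [
    [0,0,0],
    [0,0,0],
    [0,0,0],
    [0,0,0]
  ]
}}

```text
time: 95.5
position: [540.7, 256.4, 149.0]
orientation: [[0.999, -0.037, 0.001], [-0.037, -0.999, 0.0], [0.001, -0.0, -1.0]]
ft_force: [-0.3, -0.8, -1.1]
finger_gap: 57.3
grip_force: 34.3
```

>>> {"name": "apply_moves", "arguments": {
  "delta_pos": [
    [0.02,-0.04,0.03],
    [0.02,-0.08,0.03],
    [0.02,-0.1,0.02],
    [0.02,-0.1,0.02],
    [0.02,-0.12,0],
    [0.02,-0.12,0],
    [0.02,-0.12,0],
    [0.02,-0.12,0],
    [0.02,-0.12,0],
    [0.02,-0.12,0],
    [0.022,-0.11,0],
    [0.02,-0.1,0],
    [0.02,-0.08,0],
    [0.015,-0.05,0],
    [0.015,-0.035,0],
    [0,0,0],
    [0,0,0]
  ],
  "angular": [
    [0,0,0],
    [0,0,0],
    [0,0,0],
    [0,0,0],
    [0,0,0],
    [0,0,0],
    [0,0,0],
    [0,0,0],
    [0,0,0],
    [0,0,0],
    [0,0,0],
    [0,0,0],
    [0,0,0],
    [0,0,0],
    [0,0,0],
    [0,0,0],
    [0,0,0]
  ]
}}

```text
time: 97.62
position: [628.7, -166.9, 178.4]
orientation: [[0.999, -0.036, 0.002], [-0.036, -0.999, 0.001], [0.002, -0.001, -1.0]]
ft_force: [0.4, 0.6, -2.0]
finger_gap: 57.5
grip_force: 34.3
```

```bash
python3 - <<'E'
from h import *
st()
# spot: grey pixels inside the white tray, scene0 image vs side4
for n,f,roi in [("scene","scene5",(295,330,205,255)),("side","side5",(305,350,390,450))]:
    k=cal(n); im=cv2.imread(f"pics/{f}.png"); h=cv2.cvtColor(im,cv2.COLOR_BGR2HSV)
    m=np.zeros(im.shape[:2],np.uint8); r0,r1,c0,c1=roi
    m[r0:r1,c0:c1]=cv2.inRange(h,(0,0,80),(180,40,150))[r0:r1,c0:c1]
    nn,l,s,c=cv2.connectedComponentsWithStats(m)
    i=1+np.argmax(s[1:,4]); print(n,c[i].round(1),s[i],onz(k,c[i],10).round(1))
E
```

```text
t 97.62 p [ 628.7 -166.9  178.4] q [-0.45  0.39  1.42  0.    1.33  1.16] F [ 0.4  0.6 -2. ] gap 57.5 grip 34.3
[[0.999, -0.036, 0.002], [-0.036, -0.999, 0.001], [0.002, -0.001, -1.0]]
scene [232.6 318.3] [223 313  20  10  88] [ 653.5 -158.2   10. ]
side [418.1 327.5] [401 313  35  30 803] [ 627.5 -168.1   10. ]
```

>>> {"name": "apply_moves", "arguments": {
  "delta_pos": [
    [0,0,-0.08],
    [0,0,-0.12],
    [0,0,-0.1],
    [0,0,-0.06],
    [0,0,-0.03],
    [0,0,-0.01],
    [0,0,0],
    [0,0,0]
  ],
  "angular": [
    [0,0,0],
    [0,0,0],
    [0,0,0],
    [0,0,0],
    [0,0,0],
    [0,0,0],
    [0,0,0],
    [0,0,0]
  ]
}}

```text
time: 98.62
position: [629.5, -168.1, 59.7]
orientation: [[0.999, -0.037, 0.004], [-0.037, -0.999, -0.0], [0.004, -0.0, -1.0]]
ft_force: [-0.2, -0.4, -1.2]
finger_gap: 57.6
grip_force: 34.3
```

>>> {"name": "apply_moves", "arguments": {
  "delta_pos": [
    [0,0,-0.004],
    [0,0,0],
    [0,0,0]
  ],
  "angular": [
    [0,0,0],
    [0,0,0],
    [0,0,0]
  ]
}}

```text
time: 99.0
position: [628.8, -167.7, 57.3]
orientation: [[0.999, -0.037, 0.002], [-0.037, -0.999, 0.001], [0.002, -0.001, -1.0]]
ft_force: [0.7, 0.5, -1.4]
finger_gap: 57.4
grip_force: 34.3
```

>>> {"name": "apply_moves", "arguments": {
  "delta_pos": [
    [0,0,-0.003],
    [0,0,0],
    [0,0,0]
  ],
  "angular": [
    [0,0,0],
    [0,0,0],
    [0,0,0]
  ]
}}

```text
time: 99.38
position: [628.9, -167.8, 56.9]
orientation: [[0.999, -0.037, 0.002], [-0.037, -0.999, 0.001], [0.002, -0.001, -1.0]]
ft_force: [-1.2, -0.0, 3.4]
finger_gap: 57.6
grip_force: 34.4
```

Contact. I'll release, rise straight up and move clear.

>>> {"name": "apply_moves", "arguments": {
  "delta_pos": [
    [0,0,0],
    [0,0,0],
    [0,0,0],
    [0,0,0.03],
    [0,0,0.08],
    [0,0,0.15],
    [0,0,0.15],
    [0,0,0.15],
    [-0.05,0.1,0.05],
    [-0.05,0.15,0],
    [-0.05,0.15,0],
    [0,0.15,0],
    [0,0,0],
    [0,0,0]
  ],
  "angular": [
    [0,0,0],
    [0,0,0],
    [0,0,0],
    [0,0,0],
    [0,0,0],
    [0,0,0],
    [0,0,0],
    [0,0,0],
    [0,0,0],
    [0,0,0],
    [0,0,0],
    [0,0,0],
    [0,0,0],
    [0,0,0]
  ],
  "gripper": -0.75
}}

```text
time: 101.12
position: [584.0, -3.2, 240.0]
orientation: [[0.999, -0.036, 0.003], [-0.036, -0.999, -0.0], [0.003, -0.0, -1.0]]
ft_force: [0.3, -0.7, 1.2]
finger_gap: 74.6
grip_force: 0.0
```

```bash
python3 - <<'E'
from h import *
st(); k,im=snap("side","f"); cv2.imwrite("pics/fc.png",cv2.resize(im[285:480,310:500],(584,600),interpolation=cv2.INTER_CUBIC))
E
```

```text
t 101.12 p [584.   -3.2 240. ] q [-0.21  0.17  1.56  0.    1.4   1.39] F [ 0.3 -0.7  1.2] gap 74.6 grip 0.0
[[0.999, -0.036, 0.003], [-0.036, -0.999, -0.0], [0.003, -0.0, -1.0]]
```

View pics/fc.png

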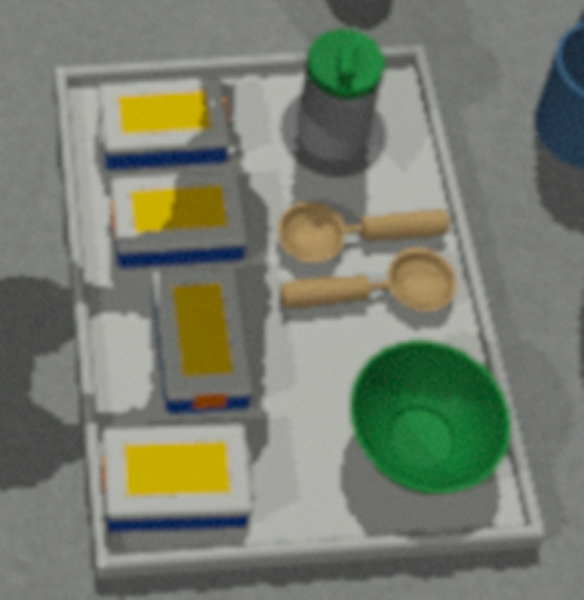

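All four boxes lie flat in the tray with lids up, and the cup stands upright on the grey spot at (340,120). The spoons and bowl have not moved. Handing in.

```bash
python3 -c "
from workcell import arm
print(arm.hand_in())"
```

```text
the job is handed in; nothing more can be done
None
```

All four blue snack boxes lie lid up on the tray floor, the cup stands upright on the grey spot, and I handed the job in at about 101 s of the 210 s; the hand-in returned no verdict.

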